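Clear and load a bench vacuum plate

TASK

Get the vacuum clamping plate ready for the next batch: first shut its valve (lever square across the pipe, against the stop), then clear all the pine offcuts off the plate into the scrap box. Next slide every freshly glued striped blank flat along the bench, never lifting it, into a marked bay of its own on the plate, squarely on the outline, and last of all open the valve fully (lever in line with the pipe, against the stop). Leave the other things on the bench where they are.

Things in the scene. Friction and masses are not known exactly. Their poses are not given: they have to be found in the camera images.
- plate: aluminium vacuum plate let in flush with the bench top (278 mm along its x, 150 mm along its y, nothing stands proud); origin at its centre on the bench surface (z = 0), z up. Three bays side by side along its x, 92 mm apart, each outlined by a black rubber seal 57 x 128 mm with the long side along the plate's y.
- bay0 (a point): centre of the nearest (plate -x) bay, on the bench surface; axes as the plate's (long side of the bay along y)
- bay1 (a point): centre of the middle bay, on the bench surface; axes as the plate's (long side of the bay along y)
- bay2 (a point): centre of the farthest (plate +x) bay, on the bench surface; axes as the plate's (long side of the bay along y)
- valve (a joint): quarter-turn lever of the vacuum valve, turning on a vertical axis: 0 = shut (lever square across the pipe, at its stop), 1.571 = open (lever in line with the pipe, at its stop); growing values turn it clockwise seen from above. Stays where it is left (about 0.15 N m friction).
- valve_hinge (a point): point on the lever's axis, at the mid height of its black grip (81 mm above the bench). The pipe below it is 22 mm thick, top 49 mm above the bench; the valve's brass body is 38 mm thick, its stem 24 mm.
- valve_grip (a point): centre of the lever's black grip, 66 mm from the axis; the grip is 62 mm long along the lever (35 to 97 mm from the axis), 14 mm wide, 22 mm high (70 to 92 mm above the bench). The line from valve_hinge to valve_grip is the lever's direction; the point's -y axis points along the lever outwards.
- scrap_box: grey open plastic scrap box fixed to the bench, 160 x 160 mm, 40 mm high, walls 6 mm; origin at the centre of its underside on the bench.
- offcut0: pine offcut, 45 (x) x 90 (y) x 30 (z) mm, origin at the centre of its underside. May be absent (None).
- offcut1: pine offcut, square stick 28 (x) x 100 (y) x 28 (z) mm, origin at the centre of its underside. May be absent (None).
- offcut2: pine offcut, short block 40 (x) x 55 (y) x 35 (z) mm, origin at the centre of its underside. May be absent (None).
- blank0: glued-up blank of three strips, brown with a dark strip down the middle, 50 (x) x 120 (y) x 16 (z) mm, about 80 g, lying flat on the bench; origin at the centre of its underside. May be absent (None).
- blank1: glued-up blank of three strips, brown with a dark strip down the middle, 50 (x) x 120 (y) x 16 (z) mm, about 80 g, lying flat on the bench; origin at the centre of its underside. May be absent (None).
- blank2: glued-up blank of three strips, brown with a dark strip down the middle, 50 (x) x 120 (y) x 16 (z) mm, about 80 g, lying flat on the bench; origin at the centre of its underside. May be absent (None).
- tape_roll: bystander: blue tape roll lying flat, 60 mm across, 24 mm high; origin at the centre of its underside
- screwdriver: bystander: screwdriver lying between the robot and the plate
- mallet: bystander: hammer lying at the right of the bench
- mug: bystander: white mug, 75 mm high, 72 mm across, beyond the plate
- glue: bystander: yellow glue bottle, 160 mm high, 60 mm across, beyond the plate
- brush: bystander: brush lying to the left of the scrap box
- bench_plane: bystander: hand plane, 200 mm long, 75 mm high, at the back right

How it is judged:
By the outcome, as a careful person would: the job done as asked, in the order asked, and still so for the second after the job is handed in, with the robot touching nothing.
Of offcut0, offcut1, offcut2 only 2 to 3 are there at a start; the rules pass over those that are not, and their reading is None.
Of blank0, blank1, blank2 only 2 to 3 are there at a start; the rules pass over those that are not, and their reading is None.
At some moment in a run one of blank0, blank1, blank2, offcut0, offcut1, offcut2 may be knocked a few centimetres aside while the robot is not near it.
Once in a run the grip may slacken for a moment while it holds something.
It also fails if it takes over 200 s, if anything falls off the work surface, if the arm or the gripper's body presses on something with over 40 N, if the wrist force passes 120 N, or if a joint passes its speed limit or range.

ROBOT

A 6-joint arm with a two-finger parallel gripper is mounted at the origin on the work surface. World frame = base frame: x ahead of the robot, y to its left, z up, the work surface at z = 0. Lengths are in mm, angles in degrees, forces in N, time in s.
With the tool pointing down it reaches from about 250 to 800 mm from the base axis. Payload 3.9 kg.
Tool frame: the origin (TCP) lies at the centre of the arm's flange, where the gripper is bolted on; the fingertips stand 173 mm ahead of it and the grasp point (between the pads) lies env.hold_point_z ahead of it (env.hold_point_z is the distance from the TCP to the grasp point, in mm); z points along the fingers, y is the direction in which the jaws open and shut (so a half turn about z gives the same grasp; the last joint's range is limited). The gripper opens to 85 mm and grips with 20 to 120 N. Pads are 22 mm wide; open, the fingers measure 114 mm over their backs; the gripper's body (76 mm by 85 mm) begins 54 mm behind the grasp point. The pads swing forward as they close: fully open they stand 13 mm farther back than shut.
Start: joints at [-63.885, 14.897, -7.913, 67.191, 0, 90], TCP at [231.089, -471.395, 404.704] pointing down, gripper open.
Joint ranges: [-159.42, 159.42], [-47.68, 98.78], [-73.54, 78.23], [-108.79, 121.32], [-90, 84.71], [-180, 180]. Speed limits (degrees/s): [147.25, 147.25, 180, 180, 180, 180].

INTERFACE

Orientations are given as a 3x3 rotation matrix whose columns are the frame's x, y, z axes.
In Python, from workcell import env gives the robot as it stands. The module is installed in compiled form; this text tells all that it offers.
- The arm moves only by the shell command python3 -m inch 'ROWS'. ROWS is JSON, a list of rows, each a list of 5 numbers: the shift along the tool's x, y, z in mm, then the turn about the tool's z in degrees, then the opening, from 0 (shut) to 1 (fully open). A call has exactly 5 rows; each row is the pose to reach, as a shift and turn from the pose commanded when the call began, along the tool's axes at that moment; what a row does not reach only later rows make up. A row lasts 1/8 s, in which the tool goes at most 62.5 mm and 10.7 degrees, less where a joint would pass 70% of its speed; a pose out of reach is approached as far as the arm can. A call with a gripper value outside its range is refused whole. The fingers move at their own pace and stop on an object; the grip force is fixed at half the most. Time passes only in rows, so rows that repeat a pose let the fingers close, or fill a call up. It gives the time, the measured TCP pose, the force and the opening at its end, in the units of the state.
- env.state(): the state, without advancing time (a new reading comes with each control period).
- env.camera(name): name is "side" or "top"; returns a dict with "img" (420x560x3 uint8, red, green, blue), "fx", "fy", "cx", "cy" (pixels), "extrinsics" (4x4, takes a point from world to camera coordinates). Camera axes: x right, y down, z forward; pixel columns grow to the right and rows downward; lengths in mm; the calibration is good to about 2 mm. A picture is of the moment at which its call begins. There is no depth.
- env.hand_in(): hands the job in, once; it reports no verdict.
Trained networks look in a picture, given as the dict that the camera call returned (one of the last four; its "shot" number tells which), for a name from the list of things; names that differ only in an ending like _2 or _b are one class to them, and where a whole thing is asked for, a point or a joint stands for the part that bears it (a point fixed in the world has none). Each returns a list of dicts, best first, with "conf" (0 to 1); they miss things now and then, are a little off and sometimes report something else, mostly with a low value. They report only what shows in the picture. A call takes as long as a camera call.
- env.find_in(thing, picture): "box" ([left, top, right, bottom] in pixels, round what is visible of it).
The state is a dict: "t": time; "qpos": joint angles; "joint_vel": joint speeds; "joint_torque": joint torques, N m; "tcp_pos": TCP position; "tool_rot": TCP orientation; "contact_force": force on the tool from outside, world axes, zero at the start; "wrist_torque": the same for the moment, N m; "grip_width": opening from 0.0 (shut) to 1.0 (fully open).
Only numpy, scipy, OpenCV 4.12 (cv2) and the standard library are available. Lean on these libraries where they do the work, as an engineer would, in place of code of your own. Each camera call takes 0.05 s, during which the arm holds its last target.

## Working session

There is one attempt and no reset: what is moved stays moved. The work goes in short steps, Python scripts to look and compute and a shell command to move; the robot and the scene stay as the last step left them, time stands still between calls to the robot, and variables do not carry over. Pictures are saved under pics/ and viewed, and the job is handed in when it is done.

```bash
mkdir -p pics; python3 - <<'E'
from workcell import env
import cv2, json
s=env.state()
print({k:(v if not hasattr(v,'tolist') else v.tolist()) for k,v in s.items()}, env.hold_point_z)
for n in ("top","side"):
    c=env.camera(n)
    print(n,c['fx'],c['fy'],c['cx'],c['cy'],c['extrinsics'],c['shot'])
    cv2.imwrite(f'pics/{n}0.png',c['img'][:,:,::-1])
E
```

```text
{'t': 0.0, 'qpos': [-63.887106973237444, 14.93549700265506, -7.985362941307043, 67.1913073856071, -3.753946553367571e-05, 90.00047686119315], 'joint_vel': [-0.11446585249800562, -0.006556807905944737, -0.07879750454573345, -0.053800450736764795, -0.08268991963123845, -0.009130740814527902], 'joint_torque': [0.000679400018270826, -40.56764245033264, 25.392361879348755, 0.018765151617117226, -1.973100552277174e-05, 5.520188040009089e-07], 'tcp_pos': [230.92171161146177, -471.10172211650007, 403.869359811116], 'tool_rot': [[0.8979322179792573, 0.4401329213363547, -0.0008622475154236925], [0.44013376593304077, -0.8979304978748549, 0.0017575755501501162], [-6.714794588358766e-07, -0.0019576879581422457, -0.9999980837268677]], 'contact_force': [-0.5576994725699215, -0.44975209724679227, 0.2556622022758363], 'wrist_torque': [-0.01208089247367561, -0.03824269856644688, 0.02362860867613204], 'grip_width': 0.9962510846247677} 154.70000000000002
top 402.23722946680454 402.23722946680454 276.86861394005496 203.61098369329295 [[-2.19079770e-02 -9.99759590e-01  8.95872512e-04  9.00035132e+00]
 [-9.94359079e-01  2.16965995e-02 -1.03823305e-01  5.65399851e+02]
 [ 1.03778908e-01 -3.16537755e-03 -9.94595354e-01  1.49232531e+03]
 [ 0.00000000e+00  0.00000000e+00  0.00000000e+00  1.00000000e+00]] 1
side 395.0985110584801 395.0985110584801 283.1916260471315 208.3640022569602 [[ 9.98669095e-01 -5.04667697e-02  1.06368712e-02 -5.88629863e+02]
 [-1.75847333e-02 -5.27058080e-01 -8.49647313e-01  6.44327057e+01]
 [ 4.84852042e-02  8.48329467e-01 -5.27244061e-01  1.07122034e+03]
 [ 0.00000000e+00  0.00000000e+00  0.00000000e+00  1.00000000e+00]] 2
```

View pics/top0.png

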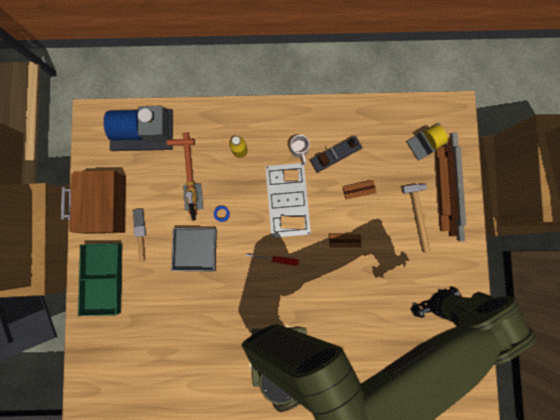

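View pics/side0.png

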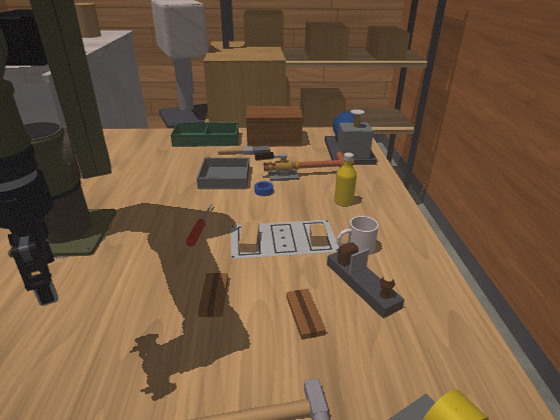

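```bash
cat > h.py <<'E'
from workcell import env
import cv2, numpy as np
def proj(c,p):
    p=np.atleast_2d(np.asarray(p,float)); E=np.array(c['extrinsics']); q=p@E[:3,:3].T+E[:3,3]
    return np.c_[c['fx']*q[:,0]/q[:,2]+c['cx'], c['fy']*q[:,1]/q[:,2]+c['cy']]
def back(c,uv,z):
    uv=np.atleast_2d(np.asarray(uv,float)); E=np.array(c['extrinsics']); R=E[:3,:3];t=E[:3,3]
    d=np.c_[(uv[:,0]-c['cx'])/c['fx'],(uv[:,1]-c['cy'])/c['fy'],np.ones(len(uv))]@R
    o=-R.T@t
    s=(z-o[2])/d[:,2]
    return (o+d*s[:,None])
def crop(c,box,k,name):
    x0,y0,x1,y1=box
    im=cv2.resize(c['img'][y0:y1,x0:x1,::-1],None,fx=k,fy=k,interpolation=cv2.INTER_CUBIC)
    cv2.imwrite(name,im)
E
python3 - <<'E'
from h import *
for n in ("top","side"):
    c=env.camera(n)
    for th in ["plate","scrap_box","offcut0","blank0","valve_grip","valve","tape_roll"]:
        for r in env.find_in(th,c)[:4]:
            b=np.array(r['box']); m=[(b[0]+b[2])/2,(b[1]+b[3])/2]
            print(n,th,round(r['conf'],2),b.round(1),back(c,m,0 if 'plate' in th else 15).round(0)[0])
    if n=='top': crop(c,(160,120,400,290),3,'pics/top1.png')
    else: crop(c,(180,130,420,350),3,'pics/side1.png'); 
E
```

```text
top plate 0.62 [267.  161.7 309.6 237.5] [583. -48.   0.]
top scrap_box 0.71 [171.9 230.  218.2 268.9] [400. 309.  15.]
top scrap_box 0.6 [264.8 162.8 315.5 237.8] [579. -54.  15.]
top scrap_box 0.49 [228.5 138.  243.3 159. ] [785. 151.  15.]
top scrap_box 0.21 [325.8 233.9 361.2 248.5] [ 419. -252.   15.]
top offcut0 0.87 [281.4 213.6 306.  229.2] [498. -66.  15.]
top offcut0 0.7 [282.5 171.2 298.  179.4] [675. -57.  15.]
top offcut0 0.33 [185.1 191.7 196.7 224.1] [558. 325.  15.]
top blank0 0.86 [342.9 182.1 372.8 200.7] [ 607. -315.   15.]
top blank0 0.75 [326.9 231.9 361.8 247.2] [ 425. -256.   15.]
top valve 0.48 [186.9 191.  198.2 224.9] [557. 318.  15.]
side plate 0.86 [235.4 221.8 340.9 257. ] [600. -55.   0.]
side plate 0.53 [324.8 244.3 404.4 318.3] [ 767. -225.    0.]
side scrap_box 0.85 [195.2 157.5 251.  188.1] [400. 315.  15.]
side offcut0 0.6 [237.5 223.3 258.7 253. ] [494. -66.  15.]
side offcut0 0.58 [309.6 221.5 325.4 245.6] [678. -52.  15.]
side blank0 0.85 [198.8 271.7 227.  317.6] [ 423. -270.   15.]
side blank0 0.6 [288.7 287.5 326.2 341.3] [ 622. -335.   15.]
side blank0 0.21 [311.2 224.9 328.1 244.8] [683. -58.  15.]
side valve_grip 0.71 [253.8 150.8 283.2 162.6] [557. 443.  15.]
side valve_grip 0.21 [231.5 221.6 338.7 261.1] [590. -83.  15.]
side valve 0.56 [253.5 152.4 287.9 160.6] [565. 445.  15.]
side tape_roll 0.79 [253.4 183.8 275.7 196.4] [540. 190.  15.]
side tape_roll 0.15 [230.3 221.  340.3 264.2] [590. -89.  15.]
```

View pics/top1.png

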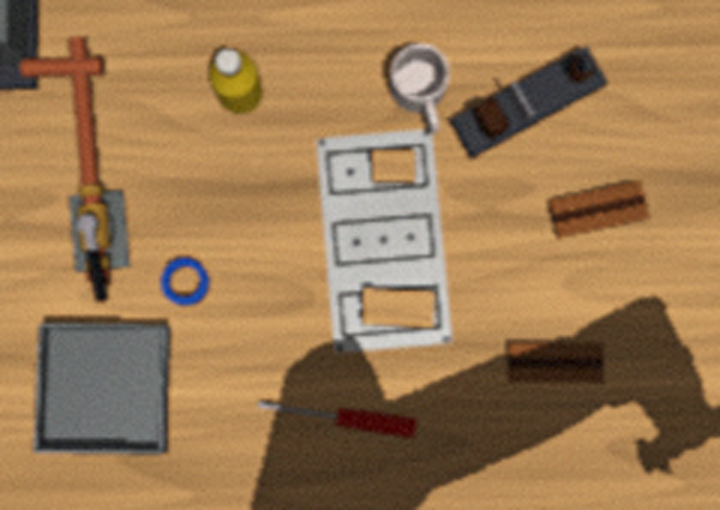

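View pics/side1.png

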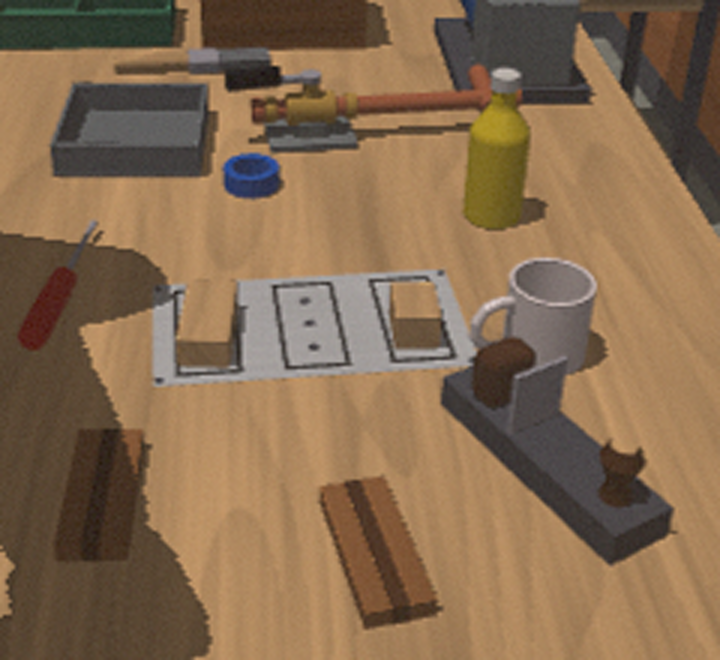

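```bash
cat >> h.py <<'E'
def tri(c1,u1,c2,u2):
    A=[];b=[]
    for c,u in ((c1,u1),(c2,u2)):
        E=np.array(c['extrinsics']);K=np.array([[c['fx'],0,c['cx']],[0,c['fy'],c['cy']],[0,0,1]])
        P=K@E[:3]
        for i in (0,1):
            r=P[i]-u[i]*P[2]; A.append(r[:3]); b.append(-r[3])
    return np.linalg.lstsq(np.array(A),np.array(b),rcond=None)[0]
E
python3 - <<'E'
from h import *
t=env.camera('top'); s=env.camera('side')
print('hinge',tri(t,(189.3,195),s,(283.3,156)))
print('grip black c', tri(t,(192,212.5),s,(264.3,155.7)))
for z in (81,92): print(back(t,[(189.3,195),(191.5,204.5),(193,219)],z).round(0))
print('pipe',back(t,[(186,134),(189.5,183)],38).round(0))
print('plate top',back(t,np.array([(320,140),(430,130),(452,343),(336,353)])/3+[160,120],0).round(0))
print('plate side',back(s,np.array([(155,285),(438,271),(482,361),(155,384)])/3+[180,130],0).round(0))
crop(t,(170,120,230,280),5,'pics/v.png')
E
```

```text
hinge [602.41495998 318.43941322  73.18891284]
grip black c [537.67054514 307.20249685  80.06699   ]
[[599. 317.  81.]
 [564. 309.  81.]
 [510. 303.  81.]]
[[597. 314.  92.]
 [562. 306.  92.]
 [510. 301.  92.]]
pipe [[840. 339.  38.]
 [650. 325.  38.]]
plate top [[ 714.   33.    0.]
 [ 724. -110.    0.]
 [ 448. -130.    0.]
 [ 438.   18.    0.]]
plate side [[ 446.   19.    0.]
 [ 714.   33.    0.]
 [ 732. -107.    0.]
 [ 454. -128.    0.]]
```

View pics/v.png

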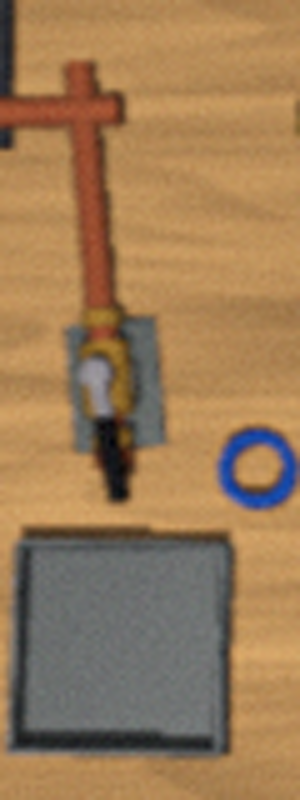

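```bash
python3 -m inch '[[39,-39,0,5,0],[78,-78,0,10,0],[117,-117,0,16,0],[156,-156,0,21,0],[195,-195,0,26.1,0]]'
```

```text
t: 1.62
tcp_pos: [320.6, -208.9, 405.0]
tool_rot: [[1.0, -0.003, 0.001], [-0.003, -1.0, -0.0], [0.001, 0.0, -1.0]]
contact_force: [1.2, 0.1, -0.7]
grip_width: -0.002
```

```bash
python3 -m inch '[[19,-56,0,0,0],[38,-112,0,0,0],[57,-168,0,0,0],[76,-224,0,0,0],[95,-280,0,0,0]]'; python3 -m inch '[[19,-56,15,0,0],[38,-112,30,0,0],[57,-168,50,0,0],[76,-224,70,0,0],[95,-279,80,0,0]]'
python3 - <<'E'
from h import *
t=env.camera('top'); crop(t,(160,110,260,280),4,'pics/v2.png'); s=env.camera('side'); crop(s,(160,110,360,260),4,'pics/v2s.png')
print(env.state()['tcp_pos'])
E
```

```text
t: 2.25
tcp_pos: [416.0, 24.5, 404.8]
tool_rot: [[0.999, 0.048, -0.002], [0.049, -0.998, 0.032], [-0.0, -0.032, -0.999]]
contact_force: [0.5, -0.7, 0.5]
grip_width: -0.001
t: 2.88
tcp_pos: [489.6, 66.8, 353.5]
tool_rot: [[0.993, 0.113, -0.011], [0.114, -0.991, 0.074], [-0.003, -0.075, -0.997]]
contact_force: [0.1, 0.6, 0.1]
grip_width: 0.003
[490.11759006  67.01554205 353.32115412]
```

View pics/v2.png

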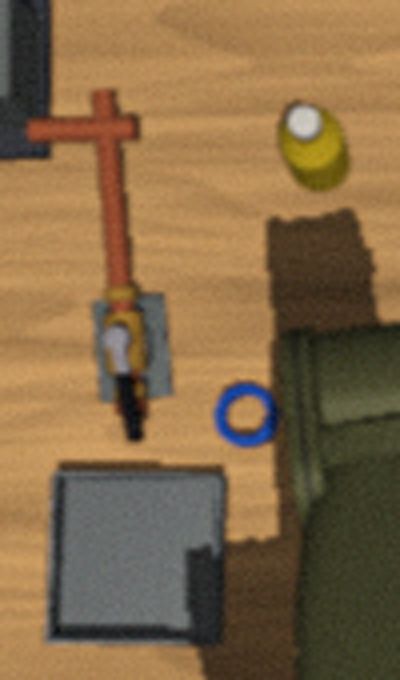

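View pics/v2s.png

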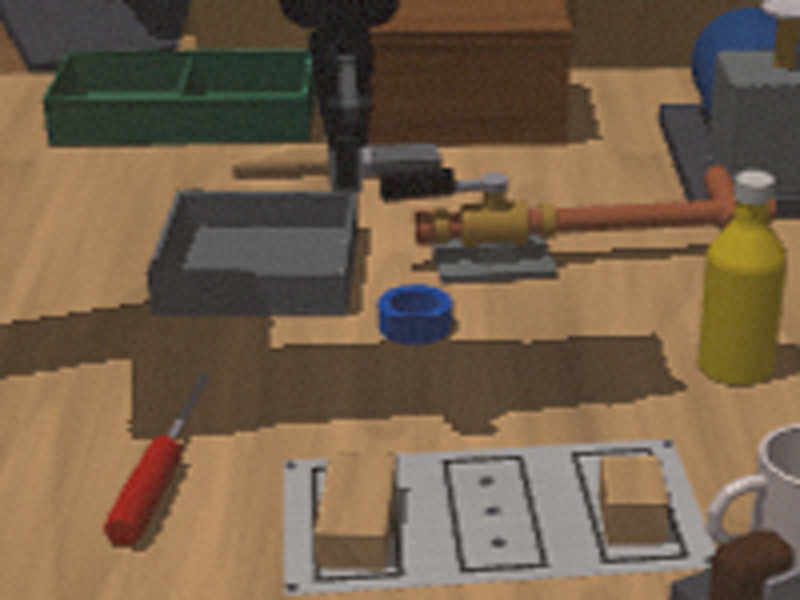

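```bash
python3 - <<'E'
from h import *
s=env.state()
for k in ('t','qpos','joint_vel','tcp_pos','tool_rot','contact_force'): print(k,np.round(s[k],3).tolist())
E
python3 -m inch '[[0,0,0,0,0],[0,0,0,0,0],[0,0,0,0,0],[0,0,0,0,0],[0,0,0,0,0]]'
python3 - <<'E'
from h import *
s=env.state()
for k in ('t','qpos','joint_vel','tcp_pos','tool_rot','contact_force'): print(k,np.round(s[k],3).tolist())
E
```

```text
t 2.975
qpos [6.51, 13.674, -17.599, 58.891, 4.297, 179.944]
joint_vel [-0.018, -1.721, -0.648, 1.966, -0.071, 0.013]
tcp_pos [490.118, 67.016, 353.321]
tool_rot [[0.993, 0.114, -0.011], [0.114, -0.991, 0.074], [-0.003, -0.075, -0.997]]
contact_force [0.27, 0.222, 0.323]
t: 3.6
tcp_pos: [488.9, 67.2, 354.4]
tool_rot: [[0.993, 0.115, -0.011], [0.115, -0.991, 0.074], [-0.002, -0.075, -0.997]]
contact_force: [0.0, -0.3, 0.6]
grip_width: -0.002
t 3.6
qpos [6.546, 13.497, -17.662, 58.953, 4.306, 179.942]
joint_vel [0.047, 0.179, 0.023, -0.139, -0.019, 0.052]
tcp_pos [488.915, 67.212, 354.449]
tool_rot [[0.993, 0.115, -0.011], [0.115, -0.991, 0.074], [-0.002, -0.075, -0.997]]
contact_force [0.043, -0.292, 0.564]
```

```bash
python3 -m inch '[[0,0,0,-10,0],[0,0,0,-20,0],[0,0,0,-30,0],[0,0,0,-40,0],[0,0,0,-50,0]]'
python3 - <<'E'
from h import *
s=env.state()
for k in ('t','qpos','joint_vel','tcp_pos','tool_rot','contact_force'): print(k,np.round(s[k],3).tolist())
E
```

```text
t: 4.22
tcp_pos: [489.0, 67.2, 354.3]
tool_rot: [[0.546, 0.838, -0.011], [0.836, -0.544, 0.074], [0.056, -0.05, -0.997]]
contact_force: [-0.8, 0.1, 0.6]
grip_width: 0.003
t 4.225
qpos [6.545, 13.515, -17.66, 58.957, 4.306, 129.615]
joint_vel [0.039, 0.029, 0.048, -0.026, -0.071, -79.104]
tcp_pos [488.955, 67.205, 354.313]
tool_rot [[0.546, 0.838, -0.011], [0.836, -0.544, 0.074], [0.056, -0.05, -0.997]]
contact_force [-0.793, 0.094, 0.599]
```

```bash
for i in 1 2 3 4 5; do python3 -m inch '[[0,0,0,-10.5,0],[0,0,0,-21,0],[0,0,0,-31.5,0],[0,0,0,-42,0],[0,0,0,-52.5,0]]' | tail -1; done
python3 - <<'E'
from h import *
s=env.state()
for k in ('t','qpos','tcp_pos','tool_rot','contact_force'): print(k,np.round(s[k],3).tolist())
E
```

```text
grip_width: 0.001
grip_width: 0.002
grip_width: -0.001
grip_width: -0.004
grip_width: -0.001
t 7.35
qpos [6.546, 13.514, -17.66, 58.955, 4.306, -132.904]
tcp_pos [488.965, 67.214, 354.321]
tool_rot [[0.759, -0.65, -0.011], [-0.648, -0.758, 0.074], [-0.057, -0.049, -0.997]]
contact_force [-0.416, 0.21, 0.2]
```

```bash
python3 -m inch '[[0,0,0,-10,0],[0,0,0,-20,0],[0,0,0,-30,0],[0,0,0,-40,0],[0,0,0,-46.5,0]]' | tail -1; python3 -m inch '[[0,6,0,0,0],[0,12,0,0,0],[0,18,0,0,0],[0,24,0,0,0],[0,30,0,0,0]]'
python3 - <<'E'
from h import *
s=env.state()
for k in ('t','qpos','tcp_pos','tool_rot','contact_force'): print(k,np.round(s[k],3).tolist())
E
```

```text
grip_width: 0.0
t: 8.6
tcp_pos: [490.7, 50.2, 352.1]
tool_rot: [[0.997, 0.081, -0.009], [0.081, -0.995, 0.065], [-0.004, -0.065, -0.998]]
contact_force: [-1.0, 0.1, 0.3]
grip_width: 0.001
t 8.6
qpos [4.734, 13.599, -17.876, 58.726, 3.736, -179.929]
tcp_pos [490.658, 50.241, 352.122]
tool_rot [[0.997, 0.081, -0.009], [0.081, -0.995, 0.065], [-0.004, -0.065, -0.998]]
contact_force [-0.975, 0.09, 0.28]
```

```bash
python3 -m inch '[[0,20,0,0,0],[0,40,0,0,0],[0,60,0,0,0],[0,80,0,0,0],[0,100,0,0,0]]' | head -3
python3 - <<'E'
from h import *
s=env.state()
for k in ('qpos','tcp_pos'): print(k,np.round(s[k],3).tolist())
E
python3 -m inch '[[0,20,0,0,0],[0,40,0,0,0],[0,60,0,0,0],[0,80,0,0,0],[0,100,0,0,0]]' | head -3
python3 - <<'E'
from h import *
s=env.state()
for k in ('qpos','tcp_pos'): print(k,np.round(s[k],3).tolist())
E
```

```text
t: 9.22
tcp_pos: [497.5, 10.1, 345.9]
tool_rot: [[1.0, 0.012, -0.005], [0.012, -1.0, 0.023], [-0.005, -0.023, -1.0]]
qpos [0.772, 14.287, -17.87, 58.123, 1.33, -179.942]
tcp_pos [497.477, 10.116, 345.927]
t: 9.85
tcp_pos: [501.8, -30.5, 343.7]
tool_rot: [[0.998, -0.056, -0.007], [-0.056, -0.998, -0.018], [-0.006, 0.018, -1.0]]
qpos [-3.164, 14.898, -17.37, 58.088, -1.056, -179.943]
tcp_pos [501.849, -30.454, 343.693]
```

```bash
python3 -m inch '[[0,-38,0,10.5,0],[0,-76,0,21,0],[0,-114,0,31.5,0],[0,-152,0,42,0],[0,-190,0,52.5,0]]' | head -3
python3 - <<'E'
from h import *
s=env.state()
for k in ('qpos','tcp_pos','tool_rot'): print(k,np.round(s[k],3).tolist())
E
```

```text
t: 10.48
tcp_pos: [512.4, 160.9, 340.2]
tool_rot: [[0.559, -0.829, -0.007], [-0.829, -0.559, -0.018], [0.011, 0.016, -1.0]]
qpos [17.662, 18.391, -12.851, 59.452, -0.845, -106.304]
tcp_pos [512.368, 160.868, 340.243]
tool_rot [[0.559, -0.829, -0.007], [-0.829, -0.559, -0.018], [0.011, 0.016, -1.0]]
```

```bash
cat >> h.py <<'E'
def plan(x,y,tipz,yaw=None):
    """shift in tool axes so that the fingertip centre (173 ahead) goes to x,y,tipz"""
    s=env.state(); R=np.array(s['tool_rot']); p=np.array(s['tcp_pos'])
    tip=p+173*R[:,2]
    d=R.T@(np.array([x,y,tipz])-tip)
    cy=np.degrees(np.arctan2(R[1,0],R[0,0]))
    tr=None if yaw is None else (cy-yaw+180)%360-180
    print('t',round(s['t'],2),'tip',tip.round(1),'yaw',round(cy,1),'q6',round(s['qpos'][5],1),'F',np.round(s['contact_force'],1),'w',round(s['grip_width'],3),'-> shift',d.round(1),'dist',round(np.linalg.norm(d),1),'turn',None if tr is None else round(tr,1))
if __name__=='__main__':
    import sys
    plan(*map(float,sys.argv[1:]))
E
python3 h.py 505 352 120 180
```

```text
t 10.47 tip [511.1 157.8 167.3] yaw -56.0 q6 -106.3 F [ 0.1 -0.3 -0.6] w 0.004 -> shift [-165.  -104.1   43.9] dist 200.0 turn 124.0
```

```bash
python3 -m inch '[[-33,-21,9,10.5,0],[-66,-42,18,21,0],[-99,-63,27,31.5,0],[-132,-84,36,42,0],[-165,-104,44,52.5,0]]' | head -2;  python3 -m inch '[[0,0,0,10.5,0],[0,0,0,21,0],[0,0,0,31.5,0],[0,0,0,42,0],[0,0,0,52.5,0]]' | head -2; python3 -m inch '[[0,0,0,9.5,0],[0,0,0,19,0],[0,0,0,19,0],[0,0,0,19,0],[0,0,0,19,0]]' | head -2; python3 h.py 505 352 71 180
```

```text
t: 11.1
tcp_pos: [504.8, 355.1, 292.4]
t: 11.72
tcp_pos: [504.9, 353.8, 292.7]
t: 12.35
tcp_pos: [504.7, 353.9, 292.9]
t 12.35 tip [503.5 350.8 119.9] yaw -179.6 q6 34.8 F [ 0.2 -1.1  1.2] w 0.001 -> shift [-1.9  2.  48.9] dist 49.0 turn 0.4
```

```bash
python3 -m inch '[[0,0,15,0.4,0],[0,0,30,0.4,0],[0,0,44,0.4,0],[0,0,49,0.4,0],[0,0,49,0.4,0]]' | head -2; python3 - <<'E'
from h import *
s=env.state(); R=np.array(s['tool_rot']); p=np.array(s['tcp_pos']); tip=p+173*R[:,2]; print(tip)
H=np.array([600,319.])
for a in range(189,285,8):
    u=lambda t: np.array([np.cos(np.radians(t)),np.sin(np.radians(t))])
    q=H+82*u(a)+17*u(a-90)
    print(a,q.round(0),(R.T@np.r_[q-tip[:2],0]).round(0))
E
```

```text
t: 12.98
tcp_pos: [504.2, 352.9, 243.2]
[502.73237229 349.7760442   70.28135219]
189 [516. 323.] [-14. -27.   0.]
197 [517. 311.] [-14. -38.   1.]
205 [518. 300.] [-16. -50.   1.]
213 [522. 289.] [-19. -61.   1.]
221 [527. 278.] [-24. -72.   1.]
229 [533. 268.] [-31. -81.   1.]
237 [541. 259.] [-38. -90.   1.]
245 [550. 252.] [-47. -98.   1.]
253 [560. 246.] [ -57. -104.    1.]
261 [570. 241.] [ -68. -109.    1.]
269 [582. 237.] [ -79. -112.    1.]
277 [593. 236.] [ -91. -114.    1.]
```

```bash
python3 -m inch '[[-13,-24,1,0,0],[-14,-38,1,0,0],[-16,-50,1,0,0],[-19,-61,1,0,0],[-24,-72,1,0,0]]' | sed -n '1,2p;4p'; python3 h.py 593 236 70
```

```text
t: 13.6
tcp_pos: [528.2, 280.6, 244.2]
contact_force: [0.4, 3.3, 0.0]
t 13.6 tip [526.9 277.6  71.3] yaw 180.0 q6 28.2 F [0.4 3.3 0. ] w -0.002 -> shift [-66.1 -41.6   1.5] dist 78.1 turn None
```

```bash
python3 -m inch '[[-7,-9,1,0,0],[-14,-18,1,0,0],[-23,-26,1,0,0],[-33,-32,1,0,0],[-43,-37,1,0,0]]' | sed -n '1,2p;4p'; python3 h.py 593 236 70
```

```text
t: 14.22
tcp_pos: [571.7, 243.5, 243.1]
contact_force: [-1.1, 1.5, 0.0]
t 14.22 tip [570.3 240.4  70.1] yaw 179.9 q6 23.3 F [-1.1  1.5  0. ] w -0.001 -> shift [-22.7  -4.3  -0. ] dist 23.1 turn None
```

```bash
python3 -m inch '[[-6,-2,0,0,0],[-12,-3,0,0,0],[-18,-4,0,0,0],[-21,-4,0,0,0],[-24,-4,0,0,0]]' | sed -n '1,2p;4p'; python3 h.py 593 236 70
```

```text
t: 14.85
tcp_pos: [593.6, 239.9, 243.0]
contact_force: [-9.7, 1.7, 4.4]
t 14.85 tip [591.4 236.8  70. ] yaw 180.0 q6 22.2 F [-9.7  1.7  4.4] w 0.001 -> shift [-1.6 -0.8 -0. ] dist 1.8 turn None
```

```bash
python3 -m inch '[[-2,0,0,0,0],[-4,0,0,0,0],[-4,0,0,0,0],[-4,0,0,0,0],[-4,0,0,0,0]]' | sed -n '1,2p;4p'; python3 - <<'E'
from h import *
t=env.camera('top'); crop(t,(160,110,260,280),4,'pics/v3.png'); s=env.camera('side'); crop(s,(200,120,360,240),5,'pics/v3s.png')
E
```

```text
t: 15.48
tcp_pos: [594.8, 239.9, 242.9]
contact_force: [-15.2, 0.9, 9.0]
```

View pics/v3s.png

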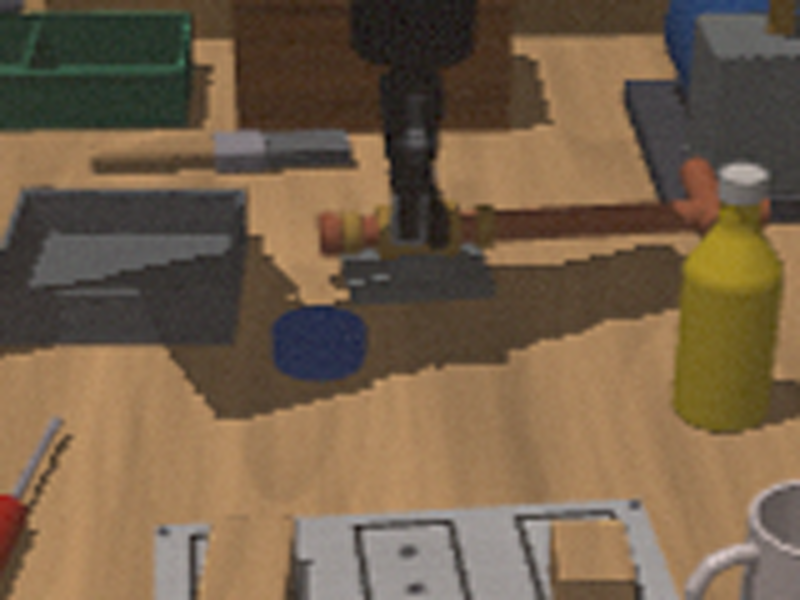

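View pics/v3.png

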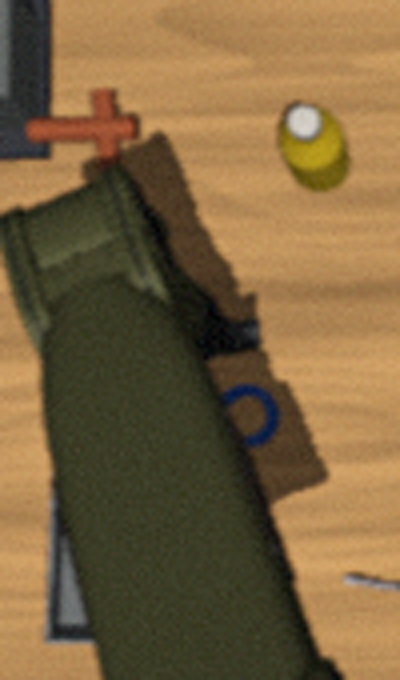

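```bash
python3 -m inch '[[15,0,0,0,0],[40,0,-10,0,0],[60,0,-50,0,0],[80,0,-100,0,0],[100,0,-120,0,0]]' | sed -n '1,2p;4p'; python3 -m inch '[[45,20,0,0,0.5],[90,40,0,0,1],[130,60,0,0,1],[150,80,0,0,1],[150,120,0,0,1]]' | sed -n '1,2p;4p';python3 - <<'E'
from h import *
t=env.camera('top'); crop(t,(160,110,400,290),3,'pics/t4.png'); s=env.camera('side'); crop(s,(180,130,420,350),3,'pics/s4.png')
E
```

```text
t: 16.2
tcp_pos: [500.8, 242.5, 367.6]
contact_force: [0.6, 1.1, -0.7]
t: 16.82
tcp_pos: [348.9, 362.1, 363.8]
contact_force: [-0.3, 0.3, 0.4]
```

View pics/t4.png

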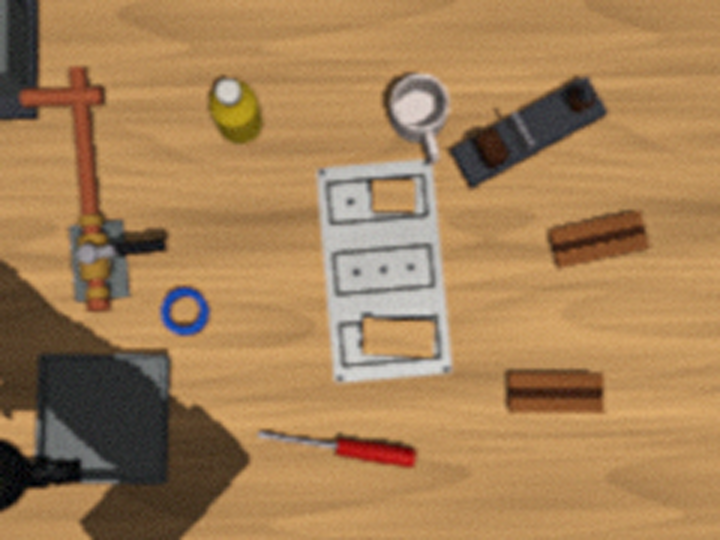

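View pics/s4.png

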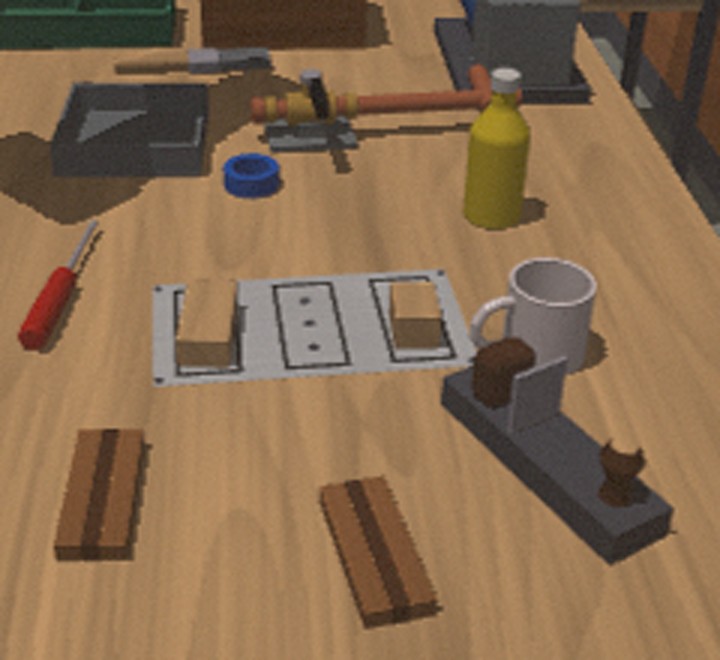

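```bash
cat >> h.py <<'E'
def mask_rect(c,box,z,cond,up=4):
    x0,y0,x1,y1=box
    im=cv2.resize(c['img'][y0:y1,x0:x1],None,fx=up,fy=up,interpolation=cv2.INTER_LINEAR)
    hsv=cv2.cvtColor(im,cv2.COLOR_RGB2HSV).astype(int)
    m=cond(hsv).astype(np.uint8)
    m=cv2.morphologyEx(m,cv2.MORPH_OPEN,np.ones((5,5),np.uint8))
    n,l,st,ce=cv2.connectedComponentsWithStats(m)
    k=1+np.argmax(st[1:,4]); m=(l==k).astype(np.uint8)
    cs,_=cv2.findContours(m,cv2.RETR_EXTERNAL,cv2.CHAIN_APPROX_NONE)
    cn=max(cs,key=cv2.contourArea)[:,0,:].astype(float)
    uv=(cn+0.5)/up-0.5+[x0,y0]
    w=back(c,uv,z)[:,:2].astype(np.float32)
    r=cv2.minAreaRect(w)
    (cx,cy),(a,b),an=r
    if a>b: a,b,an=b,a,an+90   # long side b; an = angle of short side
    # 'an' angle of first (short) side
    an=(an+90)%180-90
    return (round(cx,1),round(cy,1)),(round(a,1),round(b,1)),round(an,1),m
E
python3 - <<'E'
from h import *
t=env.camera('top'); s=env.camera('side')
def hs(c,x,y): 
    return cv2.cvtColor(c['img'][y:y+1,x:x+1],cv2.COLOR_RGB2HSV)[0,0]
for p in [(280,195),(300,222),(291,175),(340,235),(355,200),(360,250),(345,244)]: print('top',p,hs(t,*p))
for p in [(250,255),(250,235),(318,228),(330,240),(220,200),(205,285),(300,310),(230,300)]: print('side',p,hs(s,*p))
E
```

```text
top (280, 195) [ 13  10 183]
top (300, 222) [ 17 131 201]
top (291, 175) [ 16 130 187]
top (340, 235) [ 12 174 129]
top (355, 200) [ 17 131 197]
top (360, 250) [ 16 129 196]
top (345, 244) [ 12 174 132]
side (250, 255) [ 20   9 163]
side (250, 235) [ 15 118 169]
side (318, 228) [ 16 114 156]
side (330, 240) [  5   9 162]
side (220, 200) [ 16 113 173]
side (205, 285) [ 13 144 126]
side (300, 310) [ 12 145 123]
side (230, 300) [ 15 124 161]
```

```bash
cat > meas.py <<'E'
from h import *
from scipy.ndimage import binary_fill_holes
t=env.camera('top'); s=env.camera('side')
plate=lambda h:(h[...,1]<60)&(h[...,2]>110)
off=lambda h:(h[...,1]>75)&(h[...,2]>110)
br=lambda h:(h[...,2]<158)
print('plate top',mask_rect(t,(258,160,303,240),0,plate)[:3] )
print('off near top',mask_rect(t,(278,212,308,231),30,off)[:3])
print('off far top',mask_rect(t,(281,168,301,183),35,off)[:3])
print('blankA top',mask_rect(t,(322,225,368,255),16,br)[:3])
print('blankB top',mask_rect(t,(335,172,382,206),16,br)[:3])
E
python3 meas.py
```

```text
plate top ((583.2, -40.6), (145.6, 279.6), -86.9)
off near top ((493.8, -60.0), (48.2, 91.9), -4.2)
off far top ((673.0, -57.5), (43.3, 54.2), -1.4)
blankA top ((424.5, -254.8), (54.6, 126.7), -1.3)
blankB top ((617.6, -318.0), (59.2, 129.6), 9.5)
```

```bash
cat > fit.py <<'E'
from h import *
from scipy.optimize import minimize
UP=8
def render(c,pts3,roi):
    uv=proj(c,pts3); x0,y0,x1,y1=roi
    q=(uv+0.5-[x0,y0])*UP-0.5
    hull=cv2.convexHull(q.astype(np.float32))[:,0,:]
    m=np.zeros(((y1-y0)*UP,(x1-x0)*UP),np.uint8)
    cv2.fillConvexPoly(m,np.round(hull*16).astype(np.int32),255,shift=4)
    return cv2.resize(m,(x1-x0,y1-y0),interpolation=cv2.INTER_AREA)/255.
def boxpts(p,sx,sy,h):
    a=np.radians(p[2]);R=np.array([[np.cos(a),-np.sin(a)],[np.sin(a),np.cos(a)]])
    c=np.array([[-1,-1],[1,-1],[1,1],[-1,1]])*[sx/2,sy/2]@R.T+p[:2]
    b=np.c_[c,np.zeros(4)]
    return b if h==0 else np.r_[b,np.c_[c,np.full(4,h)]]
def soft(c,roi,kind):
    x0,y0,x1,y1=roi
    h=cv2.cvtColor(c['img'][y0:y1,x0:x1],cv2.COLOR_RGB2HSV).astype(float)
    S,V=h[...,1],h[...,2]
    if kind=='plate':
        m=np.clip((100-S)/85,0,1); m=np.where(V<95,np.nan,m); return m
    if kind=='pine': return np.clip((S-15)/95,0,1)*(V>60)
    if kind=='blank':
        Vb=np.percentile(V,85) if c['img'].shape else 0
        m=np.clip((Vb-12-V)/(0.22*Vb),0,1); return m
def fit(cams,p0,sx,sy,h,kind,hole=None,pad=12):
    data=[]
    for c in cams:
        uv=proj(c,boxpts(p0,sx+30,sy+30,h)); 
        roi=(int(uv[:,0].min()-3),int(uv[:,1].min()-3),int(uv[:,0].max()+4),int(uv[:,1].max()+4))
        data.append((c,roi,soft(c,roi,kind)))
    def cost(p):
        e=0
        for c,roi,sm in data:
            m=render(c,boxpts(p,sx,sy,h),roi)
            w=np.ones_like(m)
            if kind=='plate':
                inner=render(c,boxpts(p,sx-14,sy-14,0),roi)>0; w[inner]=0
            w[np.isnan(sm)]=0
            if kind=='pine':   # only near the plate surface: all
                pass
            e+=np.sum(w*np.minimum((np.nan_to_num(sm)-m)**2,0.6))
        return e
    best=None
    p=np.array(p0,float)
    for sc in (8,3,1):
        r=minimize(cost,p,method='Nelder-Mead',options=dict(initial_simplex=np.array([p,p+[sc,0,0],p+[0,sc,0],p+[0,0,sc]]),xatol=.02,fatol=1e-3,maxiter=300)); p=r.x
    return p.round(1),round(r.fun,2)
E
cat > m1.py <<'E'
from fit import *
t=env.camera('top'); s=env.camera('side')
for nm,cs in (('top',[t]),('side',[s]),('both',[t,s])):
    print(nm,'plate',*fit(cs,[583,-46,4],278,150,0,'plate'))
    print(nm,'A',*fit(cs,[424,-257,0],50,120,16,'blank'))
    print(nm,'B',*fit(cs,[618,-318,10],50,120,16,'blank'))
    print(nm,'near',*fit(cs,[494,-60,-4],45,90,30,'pine'))
    print(nm,'far',*fit(cs,[673,-57,3],40,55,35,'pine'))
E
python3 m1.py
```

```text
top plate [583.6 -44.4   3.7] 28.23
top A [ 424.6 -255.3   -2. ] 22.12
top B [ 616.7 -320.3    9.4] 41.15
top near [495.7 -59.6  -3.5] 71.45
top far [ 6.765e+02 -5.830e+01 -2.000e-01] 51.74
side plate [586.  -45.1   3.8] 65.96
side A [ 424.5 -259.1   -2.1] 48.79
side B [ 617.7 -322.3   11.1] 41.85
side near [495.9 -56.6  -4. ] 318.58
side far [677.6 -58.9  -2.5] 163.31
both plate [585.  -44.8   3.7] 107.04
both A [ 424.6 -258.6   -2. ] 77.38
both B [ 617.6 -322.1   11. ] 86.49
both near [495.8 -58.8  -3.9] 396.02
both far [677.2 -58.9  -1.8] 218.35
```

```bash
python3 h.py 496 -58.5 130 86; python3 - <<'E'
from h import *
t=env.camera('top'); s=env.camera('side')
print('box rim', back(t,[(173,227.5),(216,227),(216,271),(172,271)],40).round(0).tolist())
for c in (t,s):
    for th in('scrap_box','mug'):
        for r in env.find_in(th,c)[:1]: print(th,r, back(c,[(r['box'][0]+r['box'][2])/2,(r['box'][1]+r['box'][3])/2],30).round(0))
E
```

```text
t 17.23 tip [349.2 358.4 190. ] yaw 179.9 q6 46.1 F [ 0.3 -1.  -0.2] w 0.997 -> shift [-148.2 -415.4   66.5] dist 446.0 turn 93.9
box rim [[483.0, 386.0, 40.0], [482.0, 226.0, 40.0], [319.0, 227.0, 40.0], [323.0, 389.0, 40.0]]
scrap_box {'box': [169.0, 224.2, 217.2, 271.7], 'conf': 0.91} [[406. 313.  30.]]
mug {'box': [291.0, 135.4, 309.4, 164.1], 'conf': 0.94} [[771. -97.  30.]]
scrap_box {'box': [196.3, 157.1, 248.4, 191.8], 'conf': 0.75} [[401. 273.  30.]]
mug {'box': [340.8, 212.0, 379.7, 255.4], 'conf': 0.69} [[786. -77.  30.]]
```

```bash
python3 -m inch '[[-15,-45,0,10.4,1],[-32,-90,0,20.8,1],[-48,-135,0,31,1],[-64,-180,0,42,1],[-80,-225,0,52,1]]' | sed -n '1,2p;4p';python3 h.py 496 -58.5 70 86
```

```text
t: 18.15
tcp_pos: [430.3, 135.7, 366.5]
contact_force: [0.1, -0.0, 0.4]
t 18.15 tip [429.2 132.7 193.5] yaw 127.6 q6 70.2 F [ 0.1 -0.   0.4] w 0.998 -> shift [-191.1  -61.8  126.4] dist 237.2 turn 41.6
```

```bash
python3 -m inch '[[-39,-12,10,8.5,1],[-78,-25,30,17,1],[-117,-37,60,25.5,1],[-155,-50,95,34,1],[-191,-62,126,41.6,1]]' | sed -n '1,2p;4p';python3 h.py 496 -58.5 4 86
```

```text
t: 18.77
tcp_pos: [497.9, -55.2, 242.2]
contact_force: [0.9, 0.4, -0.7]
t 18.77 tip [496.7 -58.2  69.2] yaw 86.1 q6 87.9 F [ 0.9  0.4 -0.7] w 0.999 -> shift [ 0.9 -0.3 65.2] dist 65.2 turn 0.1
```

```bash
python3 -m inch '[[0,0,22,0,1],[0,0,44,0,1],[0,0,60,0,1],[0,0,65,0,1],[0,0,65,0,0.8]]' | sed -n '1,2p;4p';python3 -m inch '[[0,0,0,0,0.4],[0,0,0,0,0],[0,0,0,0,0],[0,0,0,0,0],[0,0,0,0,0]]' | sed -n '1,2p;4,6p'
```

```text
t: 19.4
tcp_pos: [497.1, -54.9, 178.1]
contact_force: [-0.3, 0.1, 0.3]
t: 20.02
tcp_pos: [497.7, -54.8, 179.2]
contact_force: [-0.3, -0.2, 6.1]
grip_width: 0.514
```

```bash
python3 -m inch '[[0,0,-15,0,0],[0,0,-45,0,0],[0,0,-80,0,0],[0,0,-115,0,0],[0,0,-130,0,0]]' | sed -n '1,2p;4,6p'; python3 h.py 375 307 130 90
```

```text
t: 20.65
tcp_pos: [498.6, -52.5, 310.2]
contact_force: [0.4, -0.3, -1.3]
grip_width: 0.509
t 20.65 tip [497.9 -55.6 137.3] yaw 86.3 q6 87.9 F [ 0.4 -0.3 -1.3] w 0.509 -> shift [ 354.1 -145.7    1.3] dist 383.0 turn -3.7
```

```bash
python3 -m inch '[[45,-18,0,-1,0],[90,-36,0,-2,0],[135,-55,0,-3,0],[180,-73,0,-3.7,0],[225,-91,0,-3.7,0]]' | sed -n '1,2p;4,6p'; python3 h.py 383 307 60 90
```

```text
t: 21.28
tcp_pos: [420.8, 179.1, 304.6]
contact_force: [0.7, 0.4, -1.7]
grip_width: 0.518
t 21.27 tip [419.6 176.1 131.6] yaw 90.0 q6 113.3 F [ 0.7  0.4 -1.7] w 0.518 -> shift [132.2 -36.   69.6] dist 153.7 turn 0.0
```

```bash
python3 -m inch '[[40,-11,0,0,0],[80,-22,5,0,0],[115,-32,25,0,0],[132,-36,50,0,0],[132,-36,70,0,0]]' | sed -n '1,2p;4,6p'; python3 h.py 383 307 22 90;  python3 - <<'E'
from h import *
s=env.camera('side'); crop(s,(160,110,320,230),5,'pics/s5.png')
E
```

```text
t: 21.9
tcp_pos: [384.4, 309.8, 231.7]
contact_force: [-0.2, -0.1, -0.9]
grip_width: 0.511
t 21.9 tip [383.1 306.8  58.7] yaw 90.2 q6 128.8 F [-0.2 -0.1 -0.9] w 0.511 -> shift [ 0.8  0.2 36.7] dist 36.7 turn 0.2
```

View pics/s5.png

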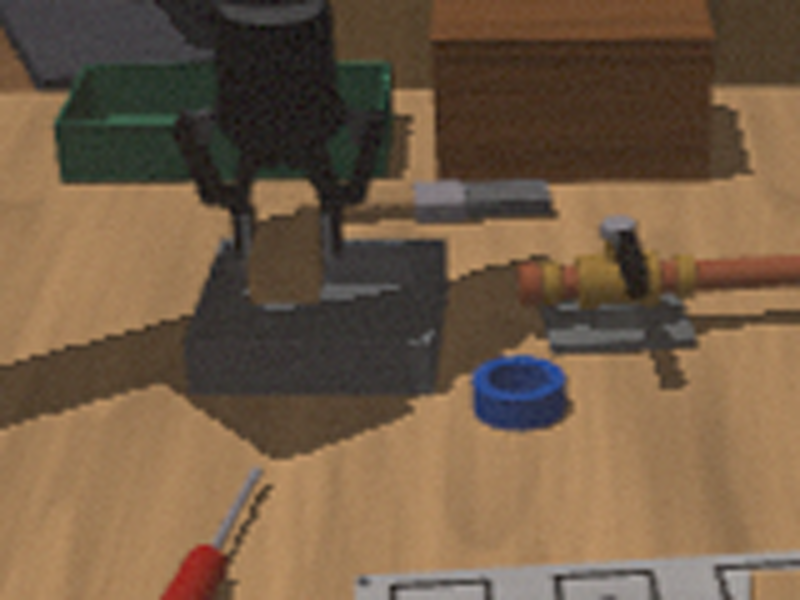

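```bash
python3 -m inch '[[0,6,12,0,0],[0,6,25,0,0],[0,6,38,0,0],[0,6,38,0,0.6],[0,6,38,0,0.7]]' | sed -n '1,2p;4,6p'; python3 -m inch '[[0,0,0,0,0.72],[0,0,0,0,0.72],[0,0,-40,0,0.72],[0,0,-80,0,0.72],[0,0,-130,0,0.72]]' | sed -n '1,2p;4,6p';python3 - <<'E'
from h import *
s=env.camera('side'); crop(s,(160,110,360,260),4,'pics/s6.png')
E
python3 h.py 676.5 -58.5 130 88
```

```text
t: 22.58
tcp_pos: [390.9, 307.9, 194.8]
contact_force: [0.5, 0.5, 0.2]
grip_width: 0.698
t: 23.2
tcp_pos: [391.2, 309.8, 325.4]
contact_force: [0.1, 1.0, -0.2]
grip_width: 0.722
t 23.25 tip [393.2 309.4 159.4] yaw 90.0 q6 128.5 F [1.6 1.7 3.9] w 0.721 -> shift [-367.7  283.    33.7] dist 465.2 turn 2.0
```

View pics/s6.png

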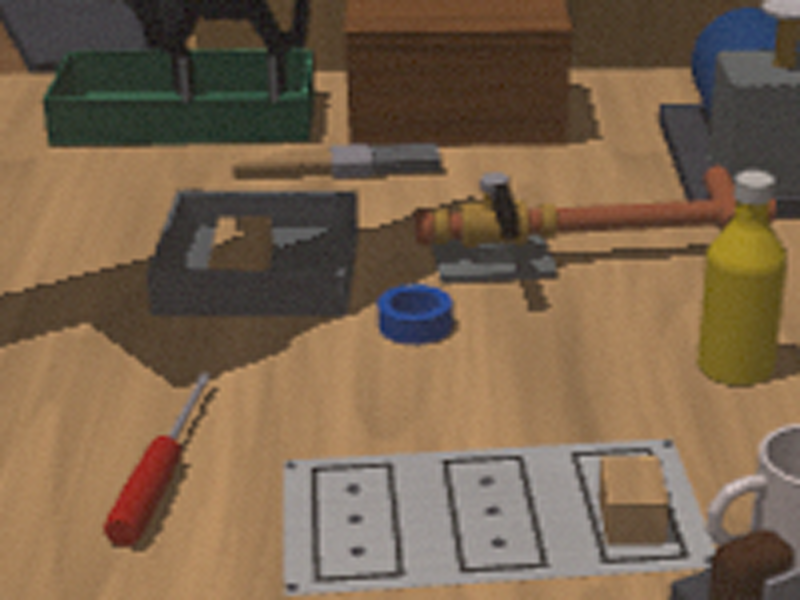

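```bash
python3 -m inch '[[-38,29,0,0,0.85],[-76,58,0,0,0.85],[-114,87,0,0,0.85],[-152,116,0,1,0.85],[-190,146,0,2,0.85]]' | sed -n '1,2p'; python3 h.py 676.5 -58.5 75 88
```

```text
t: 23.88
tcp_pos: [538.6, 118.9, 327.0]
t 23.88 tip [537.4 116.  154. ] yaw 88.0 q6 104.7 F [ 0.3 -0.3 -0. ] w 0.846 -> shift [-168.1  145.5   81.1] dist 236.7 turn 0.0
```

```bash
python3 -m inch '[[-40,35,0,0,0.85],[-80,70,0,0,0.85],[-120,105,20,0,0.85],[-155,134,50,0,0.85],[-168,145.5,80,0,0.85]]' | sed -n '1,2p'; python3 - <<'E'
from h import *
plan(676.5,-58.5,5,88)
s=env.camera('side'); crop(s,(210,170,370,290),5,'pics/s7.png')
E
```

```text
t: 24.5
tcp_pos: [678.5, -56.5, 247.9]
t 24.5 tip [677.6 -59.7  74.9] yaw 87.9 q6 87.6 F [-0.1  0.5  0.3] w 0.85 -> shift [ 2.4 -0.8 69.9] dist 70.0 turn -0.1
```

View pics/s7.png

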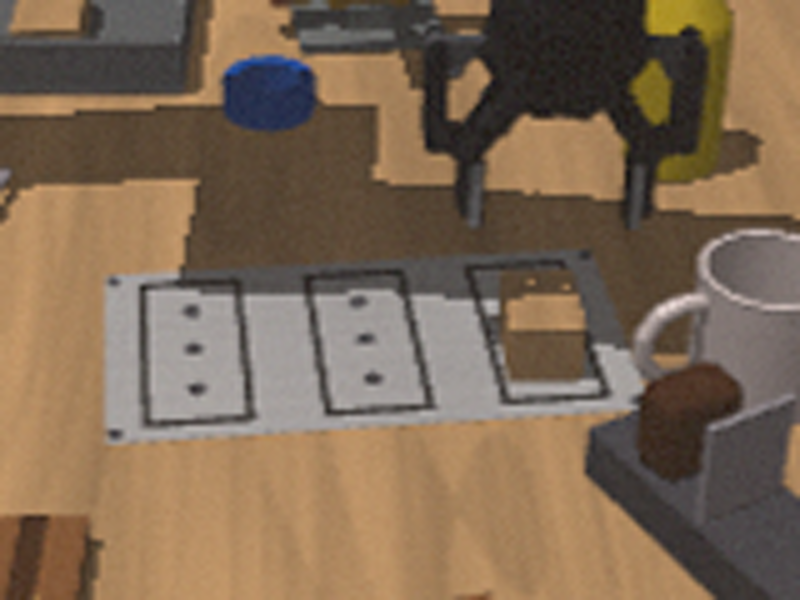

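```bash
python3 -m inch '[[2,-1,22,0,0.85],[2,-1,44,0,0.85],[2,-1,63,0,0.85],[2,-1,70,0,0.85],[2,-1,70,0,0.85]]' | sed -n '1,2p;4p';python3 -m inch '[[0,0,0,0,0.4],[0,0,0,0,0],[0,0,0,0,0],[0,0,0,0,0],[0,0,0,0,0]]' | sed -n '1,2p;4,6p';python3 -m inch '[[0,0,-15,0,0],[0,0,-45,0,0],[0,0,-80,0,0],[0,0,-115,0,0],[0,0,-140,0,0]]' | sed -n '1,2p;4,6p'; python3 h.py 425 307 130 90
```

```text
t: 25.18
tcp_pos: [675.2, -52.9, 178.8]
contact_force: [0.1, 0.7, 0.1]
t: 25.8
tcp_pos: [676.1, -53.2, 180.2]
contact_force: [-0.7, 0.7, 5.5]
grip_width: 0.459
t: 26.42
tcp_pos: [676.5, -50.8, 321.2]
contact_force: [0.3, -0.3, -0.9]
grip_width: 0.46
t 26.43 tip [675.6 -53.9 148.3] yaw 88.0 q6 87.9 F [ 0.3 -0.3 -0.9] w 0.46 -> shift [ 352.3 -262.7   13.3] dist 439.7 turn -2.0
```

```bash
python3 -m inch '[[38,-28,0,0,0],[76,-57,0,0,0],[114,-85,0,0,0],[152,-113,0,-1,0],[190,-142,0,-2,0]]' | sed -n '1,2p;4,6p'; python3 -m inch '[[38,-28,0,0,0],[76,-57,0,0,0],[114,-85,5,0,0],[145,-108,20,0,0],[162,-121,55,0,0]]' | sed -n '1,2p;4,6p';  python3 - <<'E'
from h import *
plan(428,307,48,90)
s=env.camera('side'); crop(s,(160,110,320,230),5,'pics/s8.png')
E
```

```text
t: 27.05
tcp_pos: [540.0, 145.0, 316.9]
contact_force: [0.7, 0.7, -0.7]
grip_width: 0.458
t: 27.68
tcp_pos: [419.2, 306.9, 260.9]
contact_force: [1.2, 0.5, -0.8]
grip_width: 0.459
t 27.68 tip [418.5 304.4  87.9] yaw 90.2 q6 126.2 F [ 1.2  0.5 -0.8] w 0.459 -> shift [ 3.1  9.6 39.9] dist 41.1 turn 0.2
```

View pics/s8.png

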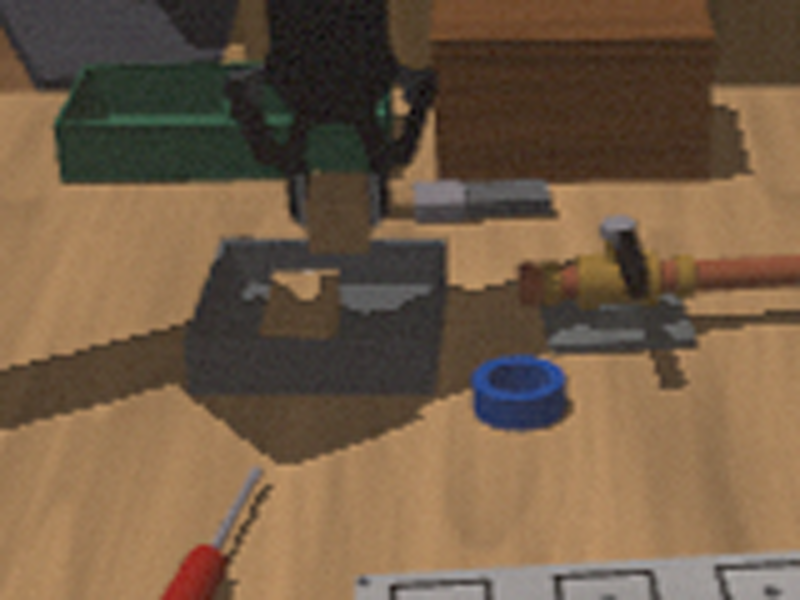

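```bash
python3 -m inch '[[3,12,10,0,0],[3,23,25,0,0],[3,23.5,39,0,0],[3,23.5,40,0,0],[3,23.5,40,0,0]]' | sed -n '1,2p;4,6p'; python3 -m inch '[[0,0,0,0,0.58],[0,0,0,0,0.64],[0,0,0,0,0.64],[0,0,-30,0,0.64],[0,0,-80,0,0.64]]' | sed -n '1,2p;4,6p';python3 - <<'E'
from h import *
s=env.camera('side'); crop(s,(160,110,320,230),5,'pics/s9.png')
E
```

```text
t: 28.35
tcp_pos: [442.8, 306.8, 219.1]
contact_force: [0.1, -0.1, 0.3]
grip_width: 0.456
t: 28.98
tcp_pos: [442.4, 308.1, 298.5]
contact_force: [0.5, -0.3, 0.0]
grip_width: 0.639
```

View pics/s9.png

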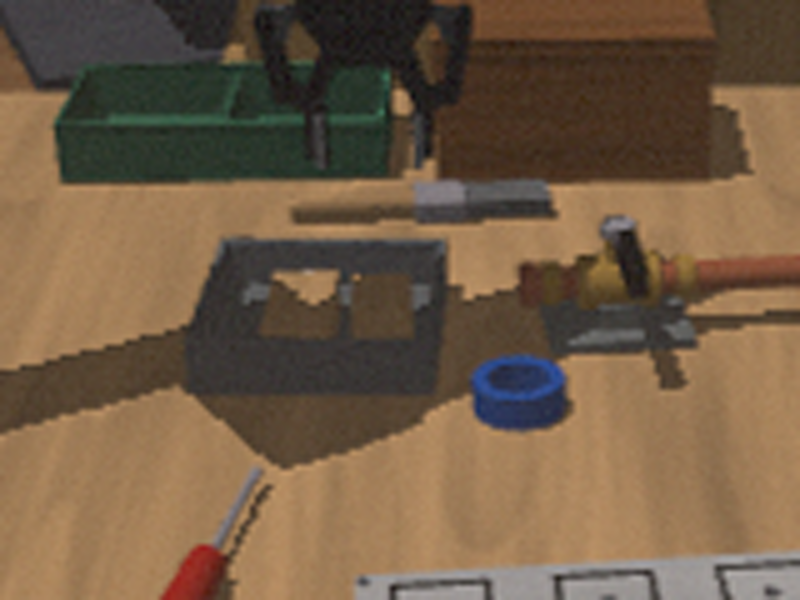

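```bash
python3 - <<'E'
from fit import *
t=env.camera('top'); s=env.camera('side')
for nm,cs in (('top',[t]),('side',[s])):
    print(nm,'plate',*fit(cs,[583,-46,4],278,150,0,'plate'))
    print(nm,'A',*fit(cs,[424,-257,0],50,120,16,'blank'))
    print(nm,'B',*fit(cs,[618,-318,10],50,120,16,'blank'))
plan(424.6,-257,120,88)
E
```

```text
top plate [583.6 -44.4   3.7] 27.7
top A [ 424.6 -255.3   -2.1] 22.12
top B [ 616.9 -320.4    9.7] 40.62
side plate [586.  -45.1   3.9] 57.28
side A [ 424.5 -259.1   -2. ] 49.24
side B [ 617.7 -322.3   11.1] 41.08
t 29.12 tip [444.2 307.2 129.2] yaw 90.0 q6 125.0 F [-0.9 -0.6 -1. ] w 0.641 -> shift [-564.   -20.1   16.9] dist 564.6 turn 2.0
```

```bash
python3 -m inch '[[-56,-2,0,0,0.8],[-112,-4,0,0,0.8],[-168,-6,0,0,0.8],[-224,-8,0,1,0.8],[-280,-10,0,2,0.8]]' | sed -n '1,2p'; python3 -m inch '[[-57,-2,0,0,0.8],[-114,-4,0,0,0.8],[-171,-6,0,0,0.8],[-228,-8,20,0,0.8],[-270,-8,50,0,0.8]]' | sed -n '1,2p'; python3 h.py 424.6 -257.5 60 88
```

```text
t: 29.75
tcp_pos: [432.7, 27.0, 303.4]
t: 30.38
tcp_pos: [415.7, -244.1, 258.6]
t 30.38 tip [ 414.7 -247.4   85.6] yaw 88.0 q6 62.0 F [0.2 0.7 0.6] w 0.798 -> shift [-9.3 10.4 25.7] dist 29.2 turn -0.0
```

```bash
python3 -m inch '[[-9,10,10,0,0.8],[-9.5,10.4,20,0,0.8],[-9.5,10.4,26,0,0.8],[-9.5,10.4,26,0,0.8],[-9.5,10.4,26,0,0.8]]' | sed -n '1,2p'; python3 - <<'E'
from h import *
plan(424.6,-257.5,6,88)
s=env.camera('side'); crop(s,(160,200,320,320),5,'pics/s10.png')
t=env.camera('top'); crop(t,(300,200,400,275),8,'pics/t10.png')
E
```

```text
t: 31.0
tcp_pos: [426.0, -251.3, 233.6]
t 31.0 tip [ 424.9 -254.4   60.7] yaw 88.1 q6 61.7 F [-0.4  0.5 -0.6] w 0.801 -> shift [-2.1  0.1 54.7] dist 54.7 turn 0.1
```

View pics/s10.png

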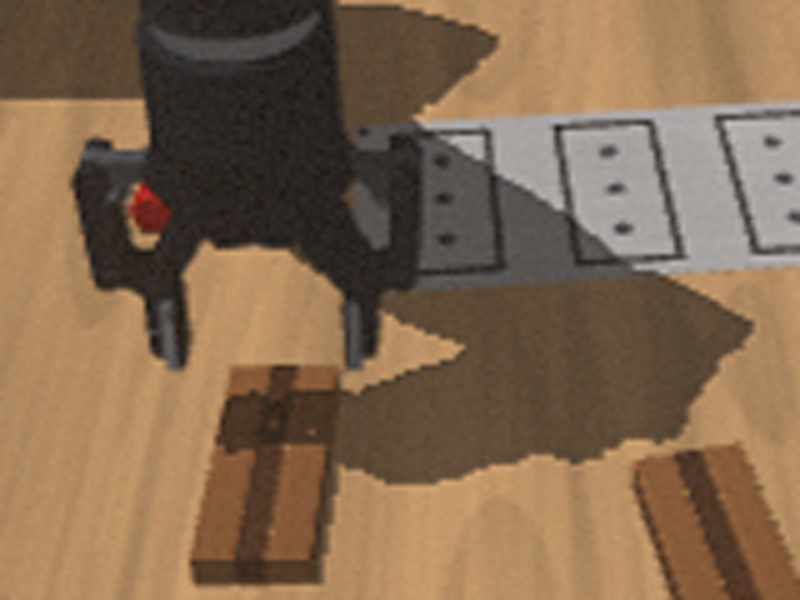

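```bash
python3 -m inch '[[-2,0,20,0,0.8],[-2,0,40,0,0.8],[-2,0,52,0,0.8],[-2,0,55,0,0.8],[-2,0,55,0,0.8]]' | sed -n '1,2p;4p'; python3 -m inch '[[0,0,0,0,0.7],[0,0,0,0,0.6],[0,0,0,0,0.5],[0,0,0,0,0.3],[0,0,0,0,0]]' | sed -n '1,2p;4,5p'; python3 h.py 424.6 -257.5 6 88
```

```text
t: 31.72
tcp_pos: [425.5, -255.1, 178.4]
contact_force: [0.9, -1.3, -0.1]
t: 32.35
tcp_pos: [425.4, -255.1, 179.1]
contact_force: [-1.4, 0.6, 6.3]
grip_width: 0.561
t 32.35 tip [ 424.3 -258.2    6.1] yaw 88.0 q6 61.3 F [-1.4  0.6  6.3] w 0.561 -> shift [0.8 0.3 0.1] dist 0.8 turn 0.0
```

```bash
python3 h.py 492.7 -51.7 6.1 93.7;  python3 h.py 492.7 -71.7 6.1 93.7; python3 -c "
from h import *
print(np.round(env.state()['tool_rot'],4))"
```

```text
t 32.35 tip [ 424.3 -258.2    6.1] yaw 88.0 q6 61.3 F [-1.4  0.6  6.3] w 0.561 -> shift [208.7  61.3  -4.2] dist 217.6 turn -5.7
t 32.35 tip [ 424.3 -258.2    6.1] yaw 88.0 q6 61.3 F [-1.4  0.6  6.3] w 0.561 -> shift [188.7  62.   -3.8] dist 198.7 turn -5.7
[[ 0.0341  0.9994 -0.0066]
 [ 0.9992 -0.0343 -0.0182]
 [-0.0184 -0.006  -0.9998]]
```

```bash
python3 -m inch '[[15,4.5,0.2,0,0],[35,10,-0.2,0,0],[58,17,-0.6,0,0],[81,24,-1,-1,0],[104,30.5,-1.6,-2.5,0]]' | sed -n '1,2p;4,5p'; python3 h.py 492.7 -51.7 5.6 93.7
```

```text
t: 32.98
tcp_pos: [460.6, -152.6, 179.1]
contact_force: [-2.0, -2.4, 5.6]
grip_width: 0.568
t 32.98 tip [ 459.8 -156.4    6.2] yaw 90.5 q6 71.5 F [-2.  -2.4  5.6] w 0.568 -> shift [104.4  33.9  -1.9] dist 109.8 turn -3.2
```

```bash
python3 -m inch '[[25,8,-0.3,-1,0],[50,16,-0.7,-2,0],[75,24.3,-1.1,-3.2,0],[96,31.3,-1.5,-3.2,0],[104.4,34,-1.7,-3.2,0]]' | sed -n '1,2p;4,5p'; python3 h.py 492.7 -51.7 5.6 93.7; python3 - <<'E'
from h import *
s=env.camera('side'); crop(s,(200,180,360,300),5,'pics/s11.png')
E
```

```text
t: 33.6
tcp_pos: [493.7, -47.7, 179.1]
contact_force: [-1.7, -6.4, 10.1]
grip_width: 0.564
t 33.6 tip [493.  -51.7   6.1] yaw 93.8 q6 81.1 F [-1.7 -6.4 10.1] w 0.564 -> shift [ 0.  -0.3  0.5] dist 0.6 turn 0.1
```

View pics/s11.png

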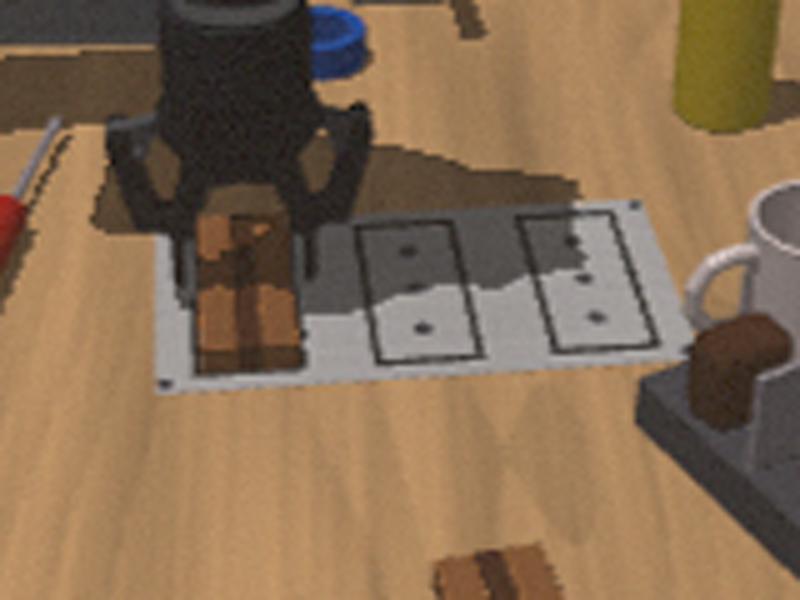

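```bash
python3 -m inch '[[0,0,0,0,0.6],[0,0,0,0,0.68],[0,0,0,0,0.7],[0,0,-20,0,0.72],[0,0,-60,0,0.8]]' | sed -n '1,2p;4,5p'; python3 h.py 560 -250 150 101
```

```text
t: 34.28
tcp_pos: [491.6, -46.4, 236.3]
contact_force: [-0.6, 0.5, 0.8]
grip_width: 0.8
t 34.27 tip [489.5 -49.3  63.3] yaw 93.7 q6 81.2 F [-0.6  0.5  0.8] w 0.8 -> shift [-206.2   56.2  -84.1] dist 229.7 turn -7.3
```

```bash
python3 -m inch '[[-30,8,-30,-1,0.8],[-70,20,-70,-3,0.8],[-110,32,-84,-5,0.8],[-160,45,-84,-7,0.8],[-206,56,-84,-7.3,0.8]]' | sed -n '1,2p'; python3 - <<'E'
from fit import *
t=env.camera('top'); s=env.camera('side')
for nm,cs in (('top',[t]),('side',[s])):
    print(nm,'B',*fit(cs,[618,-318,10],50,120,16,'blank'))
crop(s,(200,180,360,300),5,'pics/s12.png')
crop(t,(250,150,390,255),5,'pics/t12.png')
plan(617.4,-321.5,70,100.8)
E
```

```text
t: 34.9
tcp_pos: [563.1, -248.5, 324.5]
top B [ 634.  -348.5   -1.3] 621.81
side B [ 617.6 -321.7   11.1] 415.85
t 35.0 tip [ 562.9 -254.5  150.9] yaw 100.8 q6 55.5 F [-0.7  0.1 -0.4] w 0.802 -> shift [-74.5  41.8  81.9] dist 118.4 turn -0.0
```

View pics/s12.png

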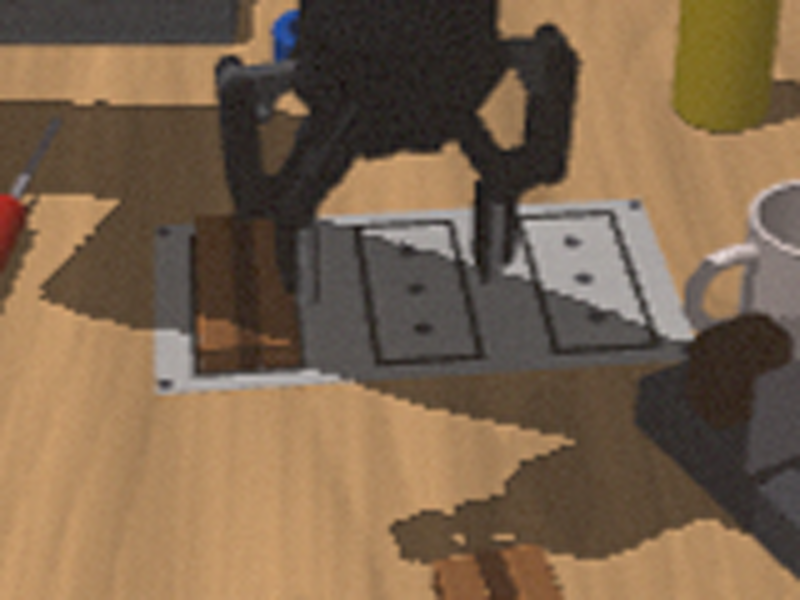

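View pics/t12.png

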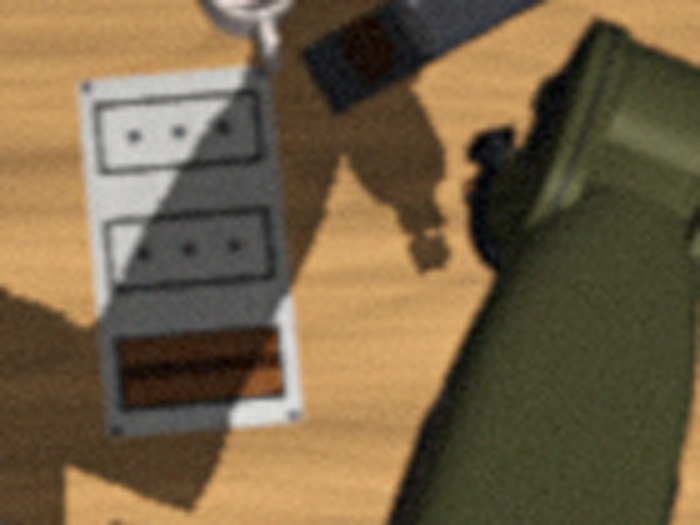

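```bash
python3 -m inch '[[-25,14,20,0,0.8],[-50,28,45,0,0.8],[-70,40,70,0,0.8],[-74.5,42,82,0,0.8],[-74.5,42,82,0,0.8]]' | sed -n '1,2p'; python3 - <<'E'
from h import *
plan(617.3,-321.3,6,100.6)
s=env.camera('side'); crop(s,(230,210,390,350),5,'pics/s13.png')
E
```

```text
t: 35.62
tcp_pos: [616.8, -312.6, 241.7]
t 35.62 tip [ 615.  -315.3   68.7] yaw 101.0 q6 52.3 F [-0.6  0.6 -0.4] w 0.803 -> shift [-5.5  2.  62.8] dist 63.0 turn 0.4
```

View pics/s13.png

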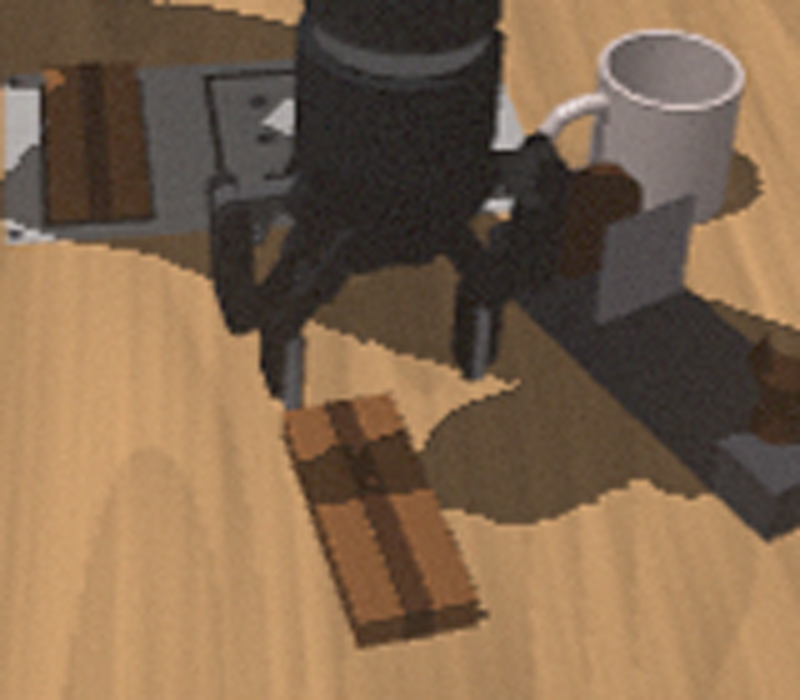

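```bash
python3 -m inch '[[-5.5,2,20,0.4,0.8],[-5.5,2,40,0.4,0.8],[-5.5,2,58,0.4,0.8],[-5.5,2,63,0.4,0.8],[-5.5,2,63,0.4,0.8]]' | sed -n '1,2p;4p'; python3 -m inch '[[0,0,0,0,0.7],[0,0,0,0,0.6],[0,0,0,0,0.5],[0,0,0,0,0.3],[0,0,0,0,0]]' | sed -n '1,2p;4,5p'; python3 h.py 584.5 -44.7 6 93.7
```

```text
t: 36.3
tcp_pos: [620.1, -319.3, 179.8]
contact_force: [0.1, -0.1, 0.2]
t: 36.92
tcp_pos: [620.7, -319.6, 181.6]
contact_force: [-1.1, 1.1, 5.7]
grip_width: 0.56
t 36.92 tip [ 619.7 -322.8    8.6] yaw 100.6 q6 52.3 F [-1.1  1.1  5.7] w 0.56 -> shift [279.8  16.7  -2.4] dist 280.3 turn 6.9
```

```bash
python3 -m inch '[[14,0.9,0.3,0,0],[35,2,-0.2,0,0],[58,3.5,-0.6,0,0],[81,4.8,-1,1,0],[104,6.2,-1.4,2.2,0]]' | sed -n '1,2p;4,5p'; python3 h.py 584.8 -46.2 8.1 93.7
```

```text
t: 37.55
tcp_pos: [608.2, -216.3, 181.6]
contact_force: [1.3, -4.4, 6.4]
grip_width: 0.559
t 37.55 tip [ 607.7 -220.1    8.6] yaw 98.4 q6 62.3 F [ 1.3 -4.4  6.4] w 0.559 -> shift [175.3   2.7  -3.1] dist 175.4 turn 4.7
```

```bash
python3 -m inch '[[20,0.3,-0.2,0.5,0],[43,0.7,-0.6,1,0],[66,1,-1,2,0],[89,1.4,-1.4,3,0],[110,1.7,-1.8,4.7,0]]' | sed -n '1,2p;4,5p'; python3 h.py 584.8 -46.2 8.1 93.7
```

```text
t: 38.17
tcp_pos: [593.8, -107.1, 181.6]
contact_force: [0.1, -4.0, 7.1]
grip_width: 0.558
t 38.17 tip [ 593.3 -110.8    8.7] yaw 93.7 q6 76.4 F [ 0.1 -4.   7.1] w 0.558 -> shift [65.  -4.4 -0.8] dist 65.2 turn -0.0
```

```bash
python3 -m inch '[[18,-1.2,0,0,0],[36,-2.4,-0.2,0,0],[52,-3.5,-0.4,0,0],[62,-4.2,-0.6,0,0],[65,-4.4,-0.7,0,0]]' | sed -n '1,2p;4,5p'; python3 h.py 584.8 -46.2 8.1 93.7; python3 - <<'E'
from h import *
s=env.camera('side'); crop(s,(210,190,370,290),5,'pics/s14.png')
E
```

```text
t: 38.8
tcp_pos: [585.5, -42.8, 181.6]
contact_force: [0.5, -6.4, 8.2]
grip_width: 0.56
t 38.8 tip [585.1 -46.6   8.6] yaw 93.7 q6 82.4 F [ 0.5 -6.4  8.2] w 0.56 -> shift [ 0.5 -0.3  0.5] dist 0.8 turn 0.0
```

View pics/s14.png

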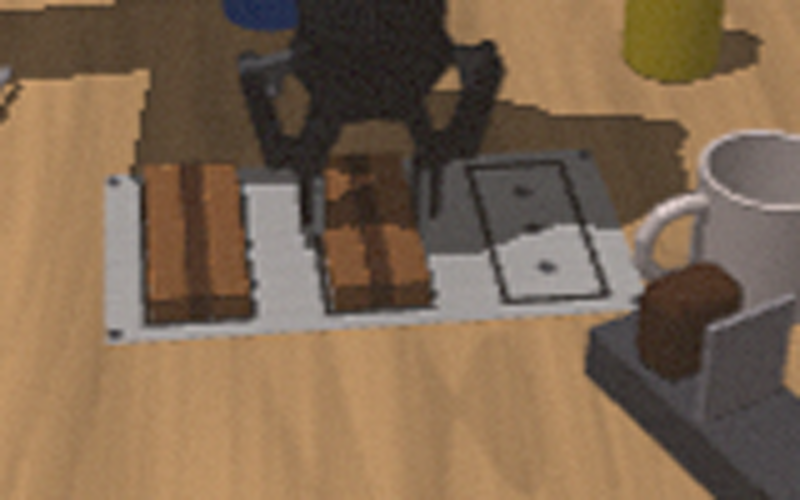

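```bash
python3 -m inch '[[0,0,0,0,0.6],[0,0,0,0,0.68],[0,0,0,0,0.7],[0,0,-20,0,0.72],[0,0,-60,0,0.72]]' | sed -n '1,2p;4,5p'; python3 -m inch '[[20,-10,-40,0,0.72],[70,-40,-70,0,0.72],[125,-75,-80,0,0.72],[180,-110,-80,0,0.72],[230,-150,-80,0,0.72]]' | sed -n '1,2p';python3 -m inch '[[45,-40,0,0,0.72],[90,-80,0,0,0.72],[130,-120,0,0,0.72],[130,-120,0,0,0.72],[130,-120,0,0,0.72]]' | sed -n '1,2p'; cat > m2.py <<'E'
from fit import *
import sys
k=sys.argv[1]
t=env.camera('top'); s=env.camera('side')
for nm,cs in (('top',[t]),('side',[s])):
    P,_=fit(cs,[584,-45,3.7],278,150,0,'plate')
    a=np.radians(P[2]); R=np.array([[np.cos(a),np.sin(a)],[-np.sin(a),np.cos(a)]])
    for n,off in (('A',-92),('B',0)):
        q,f=fit(cs,[P[0]+off*np.cos(a),P[1]+off*np.sin(a),P[2]],50,120,16,'pine')
        d=R@(q[:2]-P[:2])-[off,0]
        print(nm,P,n,q,f,'rel plate',d.round(1),round(q[2]-P[2],1))
crop(s,(225,200,345,265),6,f'pics/s{k}.png'); crop(t,(258,155,318,245),6,f'pics/t{k}.png')
E
python3 m2.py 15
```

```text
t: 39.48
tcp_pos: [583.1, -41.1, 237.8]
contact_force: [0.2, 0.4, 0.6]
grip_width: 0.722
t: 40.1
tcp_pos: [426.2, 173.4, 316.9]
t: 40.72
tcp_pos: [299.0, 293.8, 315.5]
top [583.6 -44.4   3.7] A [492.2 -50.4   3.9] 253.36 rel plate [ 0.4 -0.1] 0.2
top [583.6 -44.4   3.7] B [583.4 -43.6   3.6] 180.64 rel plate [-0.1  0.8] -0.1
side [586.  -45.1   3.8] A [494.2 -43.7   3.5] 354.48 rel plate [0.5 7.5] -0.3
side [586.  -45.1   3.8] B [585.5 -42.7   4.1] 321.07 rel plate [-0.3  2.4] 0.3
```

View pics/s15.png

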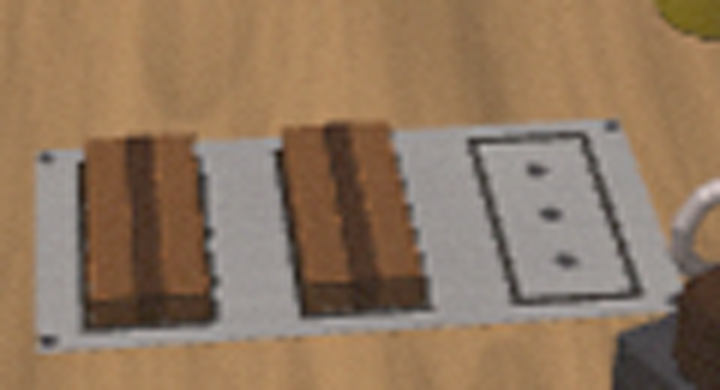

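View pics/t15.png

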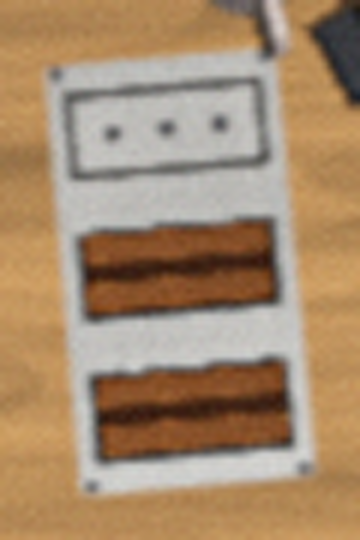

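```bash
python3 - <<'E'
from fit import *
s=env.camera('side'); K=6; x0,y0=225,200
im=cv2.resize(s['img'][200:265,225:345,::-1],None,fx=K,fy=K,interpolation=cv2.INTER_CUBIC)
P=np.array([586,-45.1,3.75]); a=np.radians(P[2])
for off in (-92,0):
    b=boxpts([P[0]+off*np.cos(a),P[1]+off*np.sin(a),P[2]],50,120,16)
    o=boxpts([P[0]+off*np.cos(a),P[1]+off*np.sin(a),P[2]],57,128,0)
    for q,col in ((b[4:],(0,255,0)),(o,(255,0,0)),(b[:4],(0,255,255))):
        uv=((proj(s,q)+0.5-[x0,y0])*K).astype(np.int32); cv2.polylines(im,[uv],True,col,1)
cv2.imwrite('pics/s16.png',im)
plan(595,200,130,180)
E
```

```text
t 40.88 tip [298.8 290.  142.6] yaw 93.6 q6 130.9 F [ 0.2 -0.5  0.4] w 0.722 -> shift [-108.3  290.1   12. ] dist 309.9 turn -86.4
```

View pics/s16.png

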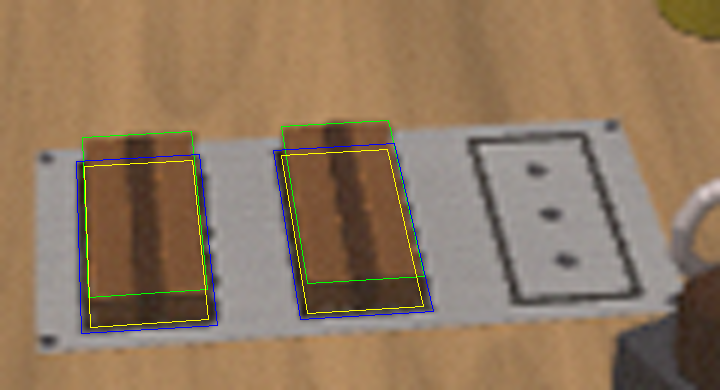

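```bash
python3 h.py 653 240 135 93.6; python3 -m inch '[[-10,50,0,0,0],[-20,105,0,0,0],[-30,160,0,0,0],[-40,215,0,0,0],[-50,270,0,0,0]]' | sed -n '1,2p'; python3 h.py 653 240 120
```

```text
t 40.88 tip [298.8 290.  142.6] yaw 93.6 q6 130.9 F [ 0.2 -0.5  0.4] w 0.722 -> shift [-72.1 350.5   5.9] dist 357.8 turn 0.0
t: 41.5
tcp_pos: [574.6, 259.3, 313.9]
t 41.5 tip [573.3 256.2 140.9] yaw 93.6 q6 110.9 F [-0.5  1.5  1.1] w 0.002 -> shift [-20.8  78.7  20.6] dist 84.0 turn None
```

```bash
python3 -m inch '[[-11,40,0,0,0],[-21,79,8,0,0],[-21,79,40,0,0],[-21,79,60,0,0],[-21,79,70,0,0]]' | sed -n '1,2p;4p'; python3 - <<'E'
from h import *
s=env.camera('side'); crop(s,(220,120,360,220),5,'pics/s17.png')
st=env.state(); R=np.array(st['tool_rot']); p=np.array(st['tcp_pos']); tip=p+173*R[:,2]; print(tip)
H=np.array([600,319.])
u=lambda t: np.array([np.cos(np.radians(t)),np.sin(np.radians(t))])
for a in range(276,170,-8):
    q=H+82*u(a)+18*u(a+90)
    print(a,q.round(0),(R.T@np.r_[q-tip[:2],71-tip[2]]).round(0))
E
```

```text
t: 42.12
tcp_pos: [651.9, 242.4, 241.9]
contact_force: [-0.5, 0.7, -0.4]
[649.6294463  239.40004198  68.32924009]
276 [626. 239.] [  1. -23.  -2.]
268 [615. 236.] [ -1. -35.  -2.]
260 [603. 235.] [ -1. -46.  -2.]
252 [592. 235.] [ -0. -58.  -2.]
244 [580. 237.] [  2. -69.  -2.]
236 [569. 241.] [  7. -80.  -2.]
228 [559. 246.] [ 12. -91.  -2.]
220 [549. 253.] [  19. -100.   -2.]
212 [540. 260.] [  28. -108.   -2.]
204 [532. 269.] [  37. -115.   -2.]
196 [526. 279.] [  47. -121.   -2.]
188 [521. 290.] [  58. -125.   -2.]
180 [518. 301.] [  70. -128.   -2.]
172 [516. 313.] [  81. -128.   -3.]
```

View pics/s17.png

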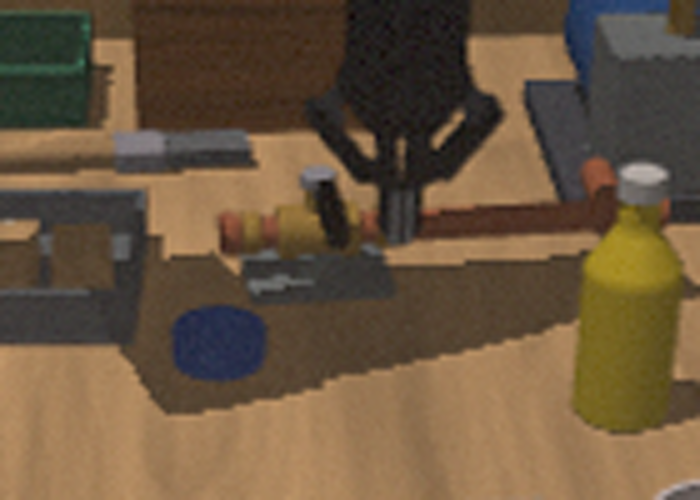

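```bash
python3 -m inch '[[1,-15,-2,0,0],[-1,-28,-2,0,0],[-1,-40,-2,0,0],[0,-55,-2,0,0],[2,-69,-2,0,0]]' | sed -n '1,2p;4p'; python3 -m inch '[[5,-11,0,0,0],[10,-22,0,0,0],[17,-31,0,0,0],[26,-39,0,0,0],[35,-46,0,0,0]]' | sed -n '1,2p;4p'; python3 h.py 519 296 71
```

```text
t: 42.8
tcp_pos: [582.8, 242.1, 247.5]
contact_force: [2.2, -0.1, 0.0]
t: 43.42
tcp_pos: [533.7, 274.5, 246.1]
contact_force: [2.2, -1.2, 0.7]
t 43.42 tip [532.4 271.3  73.1] yaw 93.7 q6 113.7 F [ 2.2 -1.2  0.7] w -0.001 -> shift [ 25.5 -11.7   1.8] dist 28.2 turn None
```

```bash
python3 -m inch '[[6,-4,1,0,0],[12,-7,1,0,0],[17,-9,1,0,0],[21,-10,1,0,0],[25,-11,1,0,0]]' | sed -n '1,2p;4p'; python3 h.py 518 304 71
```

```text
t: 44.05
tcp_pos: [521.8, 297.9, 244.8]
contact_force: [4.3, -9.4, 0.2]
t 44.05 tip [520.7 294.5  71.9] yaw 93.7 q6 116.2 F [ 4.3 -9.4  0.2] w 0.001 -> shift [ 9.7 -2.   0.7] dist 9.9 turn None
```

```bash
python3 -m inch '[[2,0,0,0,0],[4,0,0,0,0],[4,0,0,0,0],[4,0,0,0,0],[4,0,0,0,0]]' | sed -n '1,2p;4p'; python3 -m inch '[[-8,0,0,0,0],[-25,0,-5,0,0],[-40,0,-40,0,0],[-40,0,-80,0,0],[-40,0,-110,0,0]]' | sed -n '1,2p;4p';  python3 -m inch '[[-40,-20,-10,0,0],[-90,-50,-20,0,0],[-140,-90,-20,0,0],[-190,-130,-20,0,0],[-240,-170,-20,0,0]]' | sed -n '1,2p;4p'; python3 - <<'E'
from h import *
s=env.camera('side'); crop(s,(220,120,360,220),5,'pics/s18.png')
t=env.camera('top'); crop(t,(160,110,320,270),4,'pics/t18.png')
print(back(t,[(189.3,195)],81))
E
```

```text
t: 44.68
tcp_pos: [521.7, 299.1, 244.8]
contact_force: [2.9, -11.6, 3.1]
t: 45.3
tcp_pos: [524.9, 263.6, 357.6]
contact_force: [0.1, 0.2, -0.1]
t: 45.92
tcp_pos: [371.9, 16.4, 381.3]
contact_force: [0.3, -1.2, 0.4]
[[598.77026267 316.68736284  81.        ]]
```

View pics/s18.png

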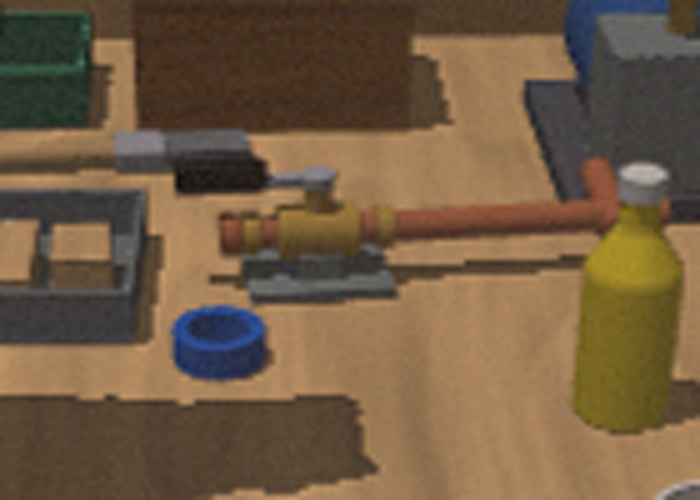

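View pics/t18.png

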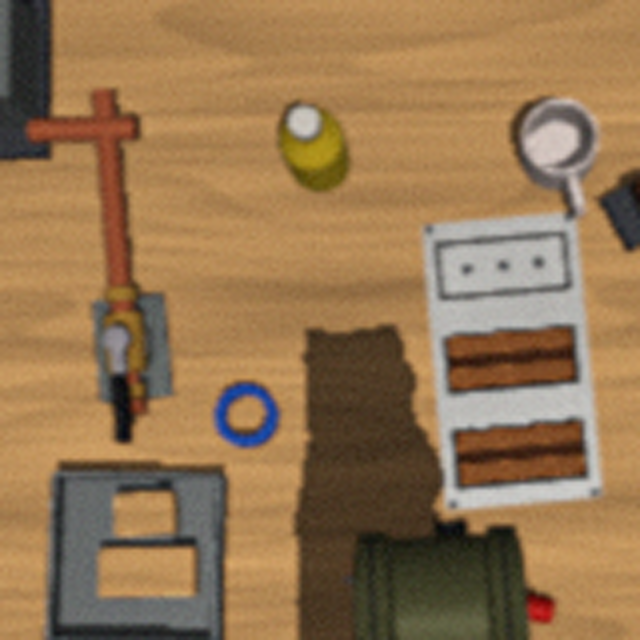

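```bash
python3 - <<'E'
from h import *
t=env.camera('top')
im=t['img'][195:226,182:200].astype(int).sum(2)
ys,xs=np.nonzero(im<150); 
w=back(t,np.c_[xs+182,ys+195],81)[:,:2]
m=w.mean(0); u,s,v=np.linalg.svd(w-m); print('grip',len(xs),m,np.degrees(np.arctan2(v[0,1],v[0,0]))%180)
print('pipe',np.round(back(t,[(160+102/4,110+95/4),(160+121/4,110+285/4)],38),1))
E
python3 m2.py 19; python3 -c "
from h import *
print(np.round(env.state()['contact_force'],1))"
```

```text
grip 70 [539.06622487 313.05474674] 3.256161693468954
pipe [[841.2 340.7  38. ]
 [656.7 322.4  38. ]]
top [583.6 -44.4   3.7] A [492.2 -50.4   4. ] 255.05 rel plate [ 0.4 -0.1] 0.3
top [583.6 -44.4   3.7] B [583.4 -43.5   3.9] 186.74 rel plate [-0.1  0.9] 0.2
side [586.1 -44.9   3.7] A [493.8 -35.6   3.1] 352.96 rel plate [ 0.5 15.2] -0.6
side [586.1 -44.9   3.7] B [585.3 -38.8   3.8] 319.26 rel plate [-0.4  6.1] 0.1
[-0.2  0.5  0.2]
```

```bash
python3 -c "
from workcell import env
print(env.hand_in())"
```

```text
the job is handed in; nothing more can be done
None
```

The plate is set up as asked, in the order asked, and I handed the job in at about 46 s with the gripper clear of everything.

- **Valve shut first:** the force climbed to about 15 N against the stop, and the pictures showed the lever square across the pipe.
- **Offcuts:** two were there, the 45 × 90 mm block and the short block. Both went into the scrap box, and pictures taken afterwards show them inside.
- **Blanks:** two were there. I gripped each by its sides and slid it along the bench with a light downward press, then set them in bay0 and bay1. bay2 stays empty.
- **Valve opened last:** the force rose to about 12 N against the stop. The lever measured about 3° against roughly 4–6° for the pipe, which is in line within what the camera can resolve.

**Final checks:** the top camera puts both blanks within about 1 mm and 0.3° of their bay outlines. The side camera's fit agreed across the bays (within 0.5 mm) but reported offsets of 6 to 15 mm along them. I put that down to the pine-coloured bench confusing that fit, because the ideal outline drawn on an earlier side picture lay on both blanks within 1–2 mm.

**One slip:** early on I ran the wrist into its joint limit, which tilted the tool. I worked most of it out and did the rest of the job with about 1° of tilt left, correcting for it in the moves. I saw no other item on the bench move in the views I took, though I did not measure each one.

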